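# Clamp the chimichurri jar in the ledge clamp

### The arm

A 6-joint arm with a two-finger parallel gripper is mounted at the origin on the work surface. World frame = base frame: x ahead of the robot, y to its left, z up, the work surface at z = 0. Lengths are in m, angles in rad, forces in N, time in s.
With the tool pointing down it reaches from about 0.35 to 1 m from the base axis. Payload 7.1 kg.
Tool frame: the origin (TCP) lies midway between the tips of the shut fingers; the grasp point (between the pads) lies 19 mm behind it (grasp_offset is the distance from the TCP to the grasp point, in m); z points along the fingers, x is the direction in which the jaws open and shut, and the axes are right-handed (so a half turn about z gives the same grasp; the last joint's range is limited). The gripper opens to 85 mm and grips with 20 to 120 N. Pads are 22 mm wide; open, the fingers measure 114 mm over their backs; the gripper's body (76 mm by 85 mm) begins 54 mm behind the grasp point. The pads swing forward as they close: fully open they stand 13 mm farther back than shut.
Start: joints at [-1.277, 0.423, 1.63, -0, 1.089, -0.019], TCP at [0.192, -0.595, 0.231] pointing down, gripper open.
Joint ranges: [-3, 3], [-0.9, 2.11], [0.09, 2.58], [-1.31, 4.45], [0.11, 2.69], [-2.54, 2.54]. Speed limits (rad/s): [2.39, 2.39, 3.01, 3.14, 3.14, 3.14].

### API

Orientations are given as a rotation vector (axis times angle).
In Python, from rig import read_state, snapshot, hand_in, grasp_offset gives the robot as it stands.
- The arm moves only by the tool move_arm, never from a script. Its argument "targets" is a list of rows, each a list of 3 entries, a list of its own where there are three numbers: the opening, from -1 (shut) to 1 (fully open), then the shift along the tool's x, y, z in mm, then the turn, a rotation vector about the tool's x, y, z in rad. A call has 1 to 10 rows; each row shifts and turns the pose as measured when the row begins, along the tool's axes as they then stand; what a row does not reach is not made up. A row lasts 1/12 s, in which the tool goes at most 41.7 mm and 7.16 degrees, less where a joint would pass 70% of its speed; a pose out of reach is approached as far as the arm can. A call with a gripper value outside its range is refused whole. The fingers move at their own pace and stop on an object; "grip_force" is the grip in N (left out, the last holds). Time passes only in rows, so rows that do not move let the fingers close. It gives the time, the measured TCP pose, the force and the opening at its end, in the units of the state.
- read_state(): the state, without advancing time (a new reading comes with each control period).
- snapshot(name): name is "side" or "top" or "wrist"; returns a dict with "img" (384x512x3 uint8, blue, green, red), "fx", "fy", "cx", "cy" (pixels), "rvec" (rotation vector, rad) and "tvec" (3), from world to camera coordinates, as OpenCV has them; the wrist camera has in their place "mount" (4x4, takes a point from camera to tool coordinates, whose origin is the TCP and whose axes are the tool frame's). Camera axes: x right, y down, z forward; pixel columns grow to the right and rows downward; lengths in m; the calibration is good to about 2 mm. A picture is of the moment at which its call begins: read the wrist's pose just before it. There is no depth.
- hand_in(): hands the job in, once; it reports no verdict.
The state is a dict: "t": time; "joints": joint angles; "joint_velocities": joint speeds; "effort": joint torques, N m; "position": TCP position; "eef_rot": TCP orientation; "force": force on the tool from outside, world axes, zero at the start; "torque": the same for the moment, N m; "grip_width": finger opening in m.
Only numpy, scipy, OpenCV 4.12 (cv2) and the standard library are available. Lean on these libraries where they do the work, as an engineer would, in place of code of your own. Each camera call takes 0.05 s, during which the arm holds its last target. There are 200 camera calls.

### The job

The jar clamp on the ledge is locked by a sprung steel pin that stands up in front of its sliding jaw: knock that pin fully down with the steel-headed meat pounder (never with the gripper itself) and stand the pounder upright on the tiles again. Then pump the clamp's trigger against its fixed handle until the sliding jaw's sprung pad holds the glass jar firmly against the V jaw, the pad pressed in by several millimetres but never beyond half its 22 mm travel, lest the glass be crushed. Finish while still holding trigger and handle squeezed together in the gripper; leave the jar standing and the other things on the ledge where they are, and do not push the jaw by hand.

Things in the scene. Friction and masses are not known exactly. Their poses are not given: they have to be found in the camera images.
- clamp: Steel jar clamp fixed to the ledge; base plate 150 x 370 x 12 mm (local x -75..75, y -190..180). Origin on the tiles under the plate, z up. The jaw travels toward local +y. Along y: trigger, black handle post, sliding jaw, pin, jar, fixed V jaw (top z 68 mm), in whose seat the jar's axis stands at x 0, y 95. A toothed bar runs back from the jaw at z 26..41 to y -232.
- handle_front (a point): Middle of the handle post's face that looks to local +y (x 0, y -81, z 105 mm of the clamp), 20 mm below the post's top: one finger goes here.
- trigger_back (a point): Middle of the trigger's face that looks to local -y, at z 105 mm; moves with it. Trigger: black upright paddle 30 wide, 12 thick, z 50..125. Released, handle_front and trigger_back are 62 mm apart, fully squeezed 36 mm; squeezed along local y, gripped from above.
- trigger (a joint): Travel of the trigger toward the handle: 0 released, 0.026 m fully squeezed. A spring (2.4 N released, 5.5 N squeezed) returns it. Its pawl drives the jaw's teeth (8 mm pitch): a squeeze takes the jaw along after up to 8 mm of free play; on release the jaw stays. A full squeeze after a full release moves it 18 to 24 mm.
- jaw (a joint): Travel of the sliding jaw (block 60 mm wide, top z 70) toward the jar: 0 fully back, 0.1 m at most; starts at 0 to 0.02. With the pin up, a lug on the jaw's side is stopped by it at 0.044. Only the squeezed trigger and 3 N of drag hold the jaw forward.
- pad (a joint): How far the sprung pad on the jaw's front is pressed in: 0 free; stiffness 2 N per mm. Held firmly above 0.0025 m (5 N); the glass cracks beyond 0.015 m (30 N).
- pad_face (a point): Centre of the pad's face (56 wide, 40 high, centred at z 42 mm) that meets the jar; with jaw 0 and pad 0 it lies at local y -10 mm. The seated jar's near side is at local y 63.
- pin (a joint): Travel of the lock pin downward: 0 up (18 mm proud of the plate), 0.015 m fully down (3 mm proud). Sprung tight in its bore: 7 to 9 N drives it, and it stays where it is left.
- pin_top (a point): Centre of the pin's flat top, 14 mm across; z 30 mm up, 15 mm when down. The jaw's lug (up to z 30) starts at least 31 mm behind its centre, toward local -y. The pin stands at clamp x 55, y 6 mm.
- jar_center (a point): Centre, half-way up, of the closed glass jar with twist cap, 64 mm across, 95 tall, about 0.35 kg; it stands loose on the clamp's plate (12 mm high) up to 7 mm short of its seat and slides there when pushed by the pad.
- pounder_center (a point): Centre, half-way up (62.5 mm), of the meat pounder standing upright on the tiles: steel cylinder head 44 across and 40 high at the bottom with flat face, above it a neck and a round wooden handle 22 across from 52 to 125 mm. About 0.5 kg; z axis along the handle, upward.
- ramekin_a: White ceramic ramekin, 80 across, 42 high; origin at the middle of its underside. Bystander.
- ramekin_b: A second ramekin of the same size. Bystander.
- lighter: Black plastic lighter lying flat, 93 x 24 x 13 mm. Bystander.
- brush: Steel grill brush lying flat, 270 mm long, 35 high. Bystander.
- oil_bottle: Amber oil bottle, 60 across, 210 tall. Bystander.
- salt_jar: Small clear jar with a steel cap, 56 across, 75 tall. Bystander.
- grip_post: Fixed black handle post of the clamp, 30 wide (x), 14 thick (y), 113 mm tall; origin under its middle, on the plate, at clamp x 0, y -88, z 12. It does not give.

How it is judged:
On the way, in this order (a step that is already met when the one before it is completed fails the run):
1. the lock pin is knocked down (value of joint pin above 0.0125 m), for 0.1 s.
2. the pounder stands on the tiles again, let go (height (world z) of pounder_center between 0.058 and 0.067 m and angle between pounder_center's own z axis and vertical below 0.1 rad and contact force between the fingers and pounder below 0.2 N), for 0.2 s.
3. the pad presses on the jar (value of joint pad above 0.0015 m and value of joint jaw above 0.06 m), for 0.1 s.
At the end, for the whole second after the job is handed in: The gripper still squeezes trigger (over 2 N) and fixed handle (over 1 N) together; the pad is pressed in 2.5 to 15 mm on the jar, which stands upright (within 0.1 rad) in the V jaw, within 5 mm of its seat; the pin is down (over 12.5 mm); the pounder stands upright at rest on the tiles (value of joint pad between 0.0025 and 0.015 m and value of joint pin above 0.0125 m and contact force between jar and clamp above 3 N and y of jar_center in the frame of clamp between 0.09 and 0.1 m and angle between each of jar_center, pounder_center's own z axis and vertical below 0.1 rad and contact force between the fingers and trigger above 2 N and contact force between the fingers and grip_post above 1 N and linear speed of each of jar, pounder below 0.02 m/s and height (world z) of pounder_center between 0.058 and 0.067 m); the arm keeps its last pose, push and grip.
It fails at once if the glass jar was crushed: pad pressed in more than 15 mm (value of joint pad above 0.015 m).
It fails at once if the robot itself touched the pin (contact force between any of the fingers, the arm and pin above 0.5 N).
It fails at once if the robot pushed the jaw by hand (contact force between any of the fingers, the arm and jaw above 1 N).
It fails at once if the jar was tipped (angle between jar_center's own z axis and vertical above 0.25 rad).
It fails at once if a bystander was disturbed (distance of any of ramekin_a, ramekin_b, lighter, brush, oil_bottle, salt_jar from where it was at the start of the episode above 0.03 m).
It also fails if it takes over 72 s, if anything falls off the work surface, if the arm or the gripper's body presses on something with over 40 N, if the wrist force passes 120 N, or if a joint passes its speed limit or range.

## Working session

There is one attempt and no reset: what is moved stays moved. The work goes in short steps, Python scripts to look and compute and a tool call to move; the robot and the scene stay as the last step left them, time stands still between calls to the robot, and variables do not carry over. Pictures are saved under pics/ and viewed, about 8 in all and at most 12, crops included, and the job is handed in when it is done.

Besides the shell and the picture viewer there is one more tool, called after "Emit:" as a command line: name --argument value ..., lists and objects as JSON in quotes. move_arm: Moves the arm, as the interface text tells. Its arguments: {"type":"object","properties":{"targets":{"type":"array","items":{"type":"array"}},"grip_force":{"type":"number"}},"required":["targets"]}

```bash
mkdir -p pics; ls; cat > h.py <<'E'
import numpy as np, cv2
from scipy.spatial.transform import Rotation as R
from rig import read_state, snapshot, hand_in, grasp_offset
def save(n,name):
    st=read_state(); s=snapshot(n); cv2.imwrite(f'pics/{name}.png',s['img'])
    if 'rvec' in s:
        Rw=R.from_rotvec(np.ravel(s['rvec'])).as_matrix(); C=-Rw.T@np.ravel(s['tvec']); A=Rw.T
    else:
        T=R.from_rotvec(st['eef_rot']).as_matrix(); M=np.array(s['mount']); A=T@M[:3,:3]; C=T@M[:3,3]+np.array(st['position'])
    np.savez(f'pics/{name}.npz',A=A,C=C,k=[s['fx'],s['fy'],s['cx'],s['cy']])
    return s['img']
def ray(name,u,v,z):
    d=np.load(f'pics/{name}.npz'); fx,fy,cx,cy=d['k']
    r=d['A']@np.array([(u-cx)/fx,(v-cy)/fy,1]); return d['C']+r*(z-d['C'][2])/r[2]
def proj(name,P):
    d=np.load(f'pics/{name}.npz'); fx,fy,cx,cy=d['k']
    p=d['A'].T@(np.array(P)-d['C']); return np.array([fx*p[0]/p[2]+cx,fy*p[1]/p[2]+cy])
def tool(P):
    "tool-frame mm to bring TCP to world P"
    st=read_state(); return 1000*R.from_rotvec(st['eef_rot']).as_matrix().T@(np.array(P)-st['position'])
E
python3 - <<'E'
from h import *
for n in('top','side'):
    i=save(n,n+'0'); d=np.load(f'pics/{n}0.npz'); print(n,d['C'],d['A'].round(2).tolist(),d['k'])
a=cv2.imread('pics/top0.png')
st=read_state(); print(st['position'],st['eef_rot'],st['grip_width'],st['t'],grasp_offset)
E
```

```text
pics
top [ 0.51421992 -0.06923085  1.27218006] [[0.02, -1.0, 0.09], [-1.0, -0.02, -0.0], [0.01, -0.09, -1.0]] [408.21304388 408.21304388 261.26261907 190.32095898]
side [ 0.57059251 -1.0695408   0.64506657] [[1.0, -0.04, 0.05], [-0.06, -0.47, 0.88], [-0.01, -0.88, -0.47]] [398.13556225 398.13556225 254.29934119 197.96846861]
[ 0.19219955 -0.5942021   0.23064458] [-2.53966754e+00  1.84785910e+00  1.69509180e-03] 0.0850530545216553 0.1 0.0187
```

View pics/top0.png

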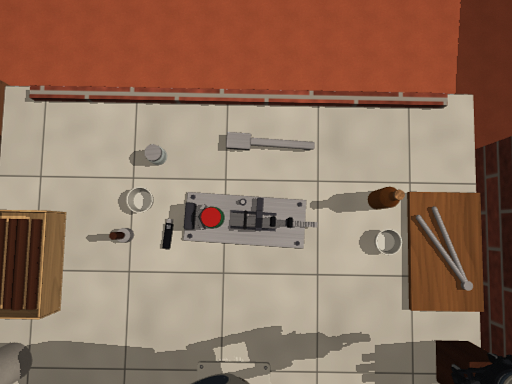

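View pics/side0.png

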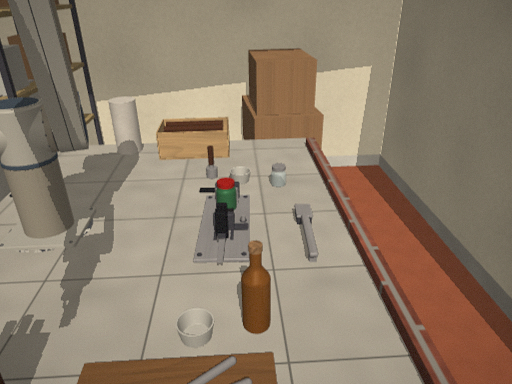

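```bash
python3 - <<'E'
from h import *
a=cv2.imread('pics/top0.png')
cv2.imwrite('pics/c1.png',np.hstack([cv2.resize(a[180:260,95:145],None,fx=5,fy=5,interpolation=2),cv2.resize(a[180:260,175:325],None,fx=5,fy=5,interpolation=2)])[:, :1000][:, ::1])
b=cv2.imread('pics/c1.png'); print(b.shape); cv2.imwrite('pics/c1.png',cv2.resize(b,(800,320)))
E
```

```text
(400, 1000, 3)
```

View pics/c1.png

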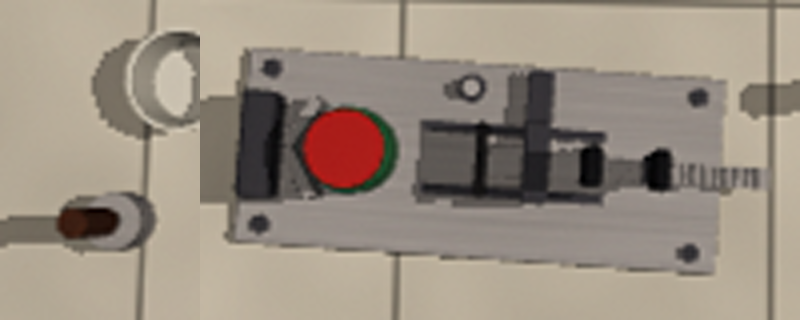

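```bash
cat >> h.py <<'E'
def wrist_yaw():
    "world direction of tool x, deg"
    T=R.from_rotvec(read_state()['eef_rot']).as_matrix(); return np.degrees(np.arctan2(T[1,0],T[0,0])),T[:,2].round(4)
E
python3 - <<'E'
from h import *
f=lambda x,y,z:ray('top0',175+(x-200)/4-.5*0,180+y/4,z)
cs=[f(x,y,.012)[:2] for x,y in((247,50),(725,82),(714,273),(230,240))]
for c in cs: print(c.round(4))
L=np.array([[75,180],[75,-190],[-75,-190],[-75,180]])/1000
M,_=cv2.estimateAffinePartial2D(L.astype(np.float32),np.array(cs,np.float32)); th=np.degrees(np.arctan2(M[1,0],M[0,0])); print('clamp',M,np.hypot(M[0,0],M[1,0]),th)
print('pin',f(471,87,.03), 'pred',M@[.055,.006,1])
print('pounder top',ray('top0',95+72/4,180+222/4,.125),'head', ray('top0',95+133/4,180+222/4,.03))
print('ramekin',ray('top0',140,200,.03),'lighter',ray('top0',167,234,.01))
print(wrist_yaw())
E
```

```text
[0.6164 0.155 ]
[ 0.5976 -0.2151]
[ 0.451  -0.2076]
[0.4703 0.1633]
clamp [[ 0.99783234  0.05153651  0.53407574]
 [-0.05153651  0.99783234 -0.02110015]] 0.9991623445324731 -2.9566120877223336
pin [ 0.5894633  -0.01948199  0.03      ] pred [ 0.58926574 -0.01794767]
pounder top [0.48359625 0.33636195 0.125     ] head [0.48178758 0.32401915 0.03      ]
ramekin [0.5896833  0.29316426 0.03      ] lighter [0.48772156 0.21183115 0.01      ]
(np.float64(-72.07918243977895), array([-4.0e-04,  1.3e-03, -1.0e+00]))
```

Emit:
move_arm --targets '[[1,[0,0,-20],[0,0,0.122]],[1,[0,0,-20],[0,0,0.122]],[1,[0,0,-20],[0,0,0.121]],[1,[-34,-20,0],[0,0,0]],[1,[-34,-20,0],[0,0,0]],[1,[-34,-20,0],[0,0,0]],[1,[-34,-20,0],[0,0,0]],[1,[-34,-20,0],[0,0,0]],[1,[-34,-20,0],[0,0,0]],[1,[-34,-20,0],[0,0,0]]]' --grip_force 60

```text
t: 0.93
position: [0.3486, -0.362, 0.2896]
eef_rot: [-2.128, 2.308, 0.01]
force: [0.8, -1.0, -0.2]
grip_width: 0.0853
```

```bash
python3 - <<'E'
from h import *
st=read_state(); print(st['t'],st['position'],wrist_yaw(),np.round(st['joints'],3))
print(tool([.47,.28,.27]))
E
```

```text
0.9333 [ 0.34864296 -0.36200056  0.28955476] (np.float64(-94.66132006236623), array([-0.003 ,  0.0061, -1.    ])) [-0.829  0.176  1.834  0.002  1.138  0.822]
[-649.61371838  -68.86391173   23.11738799]
```

Emit:
move_arm --targets '[[1,[-41,-5,0],[0,0,-0.03]],[1,[-41,-5,0],[0,0,0]],[1,[-41,-5,0],[0,0,0]],[1,[-41,-5,0],[0,0,0]],[1,[-41,-5,0],[0,0,0]],[1,[-41,-5,0],[0,0,0]],[1,[-41,-5,0],[0,0,0]],[1,[-41,-5,0],[0,0,0]],[1,[-41,-5,0],[0,0,0]],[1,[-41,-5,0],[0,0,0]]]'

```text
t: 1.77
position: [0.4182, 0.0488, 0.2909]
eef_rot: [-2.161, 2.276, 0.009]
force: [0.8, 0.3, 0.0]
grip_width: 0.0853
```

```bash
python3 - <<'E'
from h import *
i=save('wrist','w1')
st=read_state(); print(st['t'],st['position'],wrist_yaw(),np.round(st['joints'],3))
print(tool([.483,.333,.27]))
print(snapshot('wrist')['mount'])
for P in ([.483,.333,.125],[.483,.333,0],[.589,-.018,.03]): print(proj('w1',P))
E
```

```text
1.8167 [0.41932246 0.05495768 0.29117281] (np.float64(-92.7385395243254), array([-7.000e-04,  1.020e-02, -9.999e-01])) [0.095 0.038 1.989 0.011 1.115 1.708]
[-280.53813714  -50.35002289   23.95579703]
[[ 9.99999508e-01  9.13822568e-04 -3.86644281e-04 -6.97420405e-04]
 [-7.52162596e-04  9.52261477e-01  3.05282680e-01 -7.89506934e-02]
 [ 6.47160656e-04 -3.05282239e-01  9.52261695e-01 -1.41760767e-01]
 [ 0.00000000e+00  0.00000000e+00  0.00000000e+00  1.00000000e+00]]
[-55.28311451 117.45799208]
[ 32.68127685 108.13549268]
[311.14108552  -8.52357151]
```

View pics/w1.png

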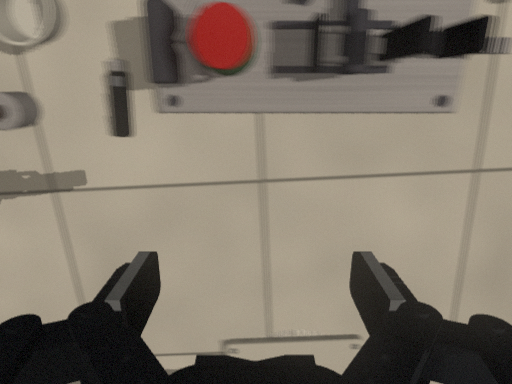

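Emit:
move_arm --targets '[[1,[-40,-7,0],[0.003,0,0]],[1,[-40,-7,0],[0.003,0,0]],[1,[-40,-7,0],[0.003,0,0]],[1,[-40,-7,0],[0,0,0]],[1,[-40,-7,0],[0,0,0]],[1,[-40,-7,0],[0,0,0]],[1,[-30,-7,0],[0,0,0]],[1,[0,0,0],[0,0,0]],[1,[0,0,0],[0,0,0]]]'

```text
t: 2.62
position: [0.4804, 0.3244, 0.2895]
eef_rot: [-2.165, 2.268, -0.002]
force: [-0.6, 0.1, -0.4]
grip_width: 0.0856
```

```bash
python3 - <<'E'
from h import *
i=save('wrist','w2')
st=read_state(); print(st['t'],st['position'],wrist_yaw(),np.round(st['joints'],3))
print(tool([.483,.333,.09]))
for P in ([.483,.333,.125],[.483,.333,0],[.589,-.018,.03]): print(proj('w2',P))
E
```

```text
2.6667 [0.48039932 0.32400932 0.2895173 ] (np.float64(-92.7003034571924), array([ 0.0049,  0.0034, -1.    ])) [0.573 0.291 1.682 0.    1.162 2.191]
[ -8.37469989  -1.22093345 199.5573135 ]
[246.94575572 170.24243217]
[249.43169469 147.37387634]
[558.20463177  43.80418814]
```

View pics/w2.png

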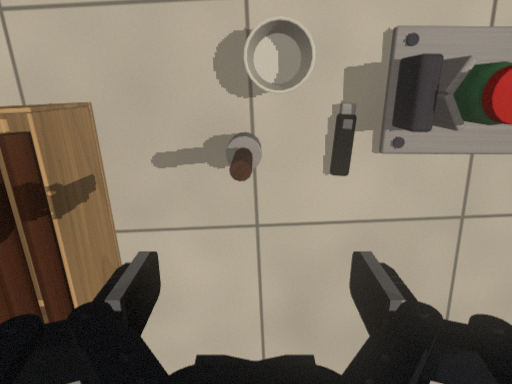

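```bash
python3 - <<'E'
from h import *
p=ray('w2',241,171,.125); print(p, ray('w2',110,170,.07))
p[2]=.086+.002; print(tool(p))
E
```

```text
[0.4825093  0.33872556 0.125     ] [0.47662971 0.48970804 0.07      ]
[-14.06344599  -0.45139578 201.5744439 ]
```

Emit:
move_arm --targets '[[1,[-14,0,30],[0,0,0]],[1,[0,0,40],[0,0,0]],[1,[0,0,40],[0,0,0]],[1,[0,0,40],[0,0,0]],[1,[0,0,40],[0,0,0]],[1,[0,0,0],[0,0,0]]]'

```text
t: 3.17
position: [0.4861, 0.3318, 0.0981]
eef_rot: [-2.15, 2.271, -0.006]
force: [-1.1, -1.1, -1.1]
grip_width: 0.0854
```

```bash
python3 - <<'E'
from h import *
print(tool([.4825,.3387,.081]),wrist_yaw(),read_state()['force'])
E
```

```text
[-6.5966289   4.13712484 17.1095619 ] (np.float64(-93.13952508950156), array([ 0.0127,  0.0067, -0.9999])) [-1.08853126 -1.11225055 -1.14216482]
```

Emit:
move_arm --targets '[[1,[-7,4,17],[-0.012,0.007,0]],[1,[0,0,0],[0,0,0]]]'

```text
t: 3.33
position: [0.482, 0.3354, 0.0809]
eef_rot: [2.152, -2.282, -0.001]
force: [-1.8, -0.3, -0.0]
grip_width: 0.0853
```

```bash
cat >> h.py <<'E'
def rep(P,yaw=-92.96):
    "shift (mm) and turn to TCP at P, tool down, tool x at yaw"
    st=read_state(); T=R.from_rotvec(st['eef_rot']).as_matrix(); a=np.radians(yaw)
    x=np.array([np.cos(a),np.sin(a),0]); z=np.array([0,0,-1.]); G=np.c_[x,np.cross(z,x),z]
    print('t',round(st['t'],2),'pos',np.round(st['position'],4),'F',np.round(st['force'],1),'gw',round(st['grip_width'],4),'j6',round(st['joints'][5],2))
    print('shift',tool(P).round(1),'turn',R.from_matrix(T.T@G).as_rotvec().round(4))
E
python3 - <<'E'
from h import *
rep([.4825,.3387,.081])
E
```

```text
t 3.33 pos [0.482  0.3354 0.0809] F [-1.8 -0.3 -0. ] gw 0.0853 j6 2.22
shift [-3.3 -0.3 -0.1] turn [ 0.0038 -0.0031 -0.0066]
```

Emit:
move_arm --targets '[[1,[-4,0,0],[0.004,-0.003,-0.006]],[1,[0,0,0],[0,0,0]],[-1,[0,0,0],[0,0,0]],[-1,[0,0,0],[0,0,0]],[-1,[0,0,0],[0,0,0]],[-1,[0,0,0],[0,0,0]],[-1,[0,0,0],[0,0,0]],[-1,[0,0,0],[0,0,0]],[-1,[0,0,0],[0,0,0]],[-1,[0,0,0],[0,0,0]]]' --grip_force 80

```text
t: 4.17
position: [0.4879, 0.3396, 0.0933]
eef_rot: [-2.15, 2.269, -0.006]
force: [-0.5, -0.7, 1.1]
grip_width: 0.02
```

```bash
python3 - <<'E'
from h import *
rep([.4825,.3387,.081])
E
```

```text
t 4.17 pos [0.4879 0.3396 0.0933] F [-0.5 -0.7  1.1] gw 0.02 j6 2.21
shift [ 1.3  5.5 12.2] turn [-0.0137  0.0088 -0.0019]
```

Emit:
move_arm --targets '[[-1,[0,0,-30],[-0.014,0.008,0]],[-1,[0,0,-40],[0,0,0]],[-1,[0,0,-40],[0,0,0]],[-1,[0,0,-40],[0,0,0]],[-1,[0,0,0],[0,0,0]]]'

```text
t: 4.58
position: [0.4831, 0.3369, 0.2408]
eef_rot: [2.149, -2.266, -0.007]
force: [2.7, 1.2, -5.2]
grip_width: 0.0198
```

```bash
python3 - <<'E'
from h import *
rep([.5953,-.0153,.243])
i=save('side','s1'); cv2.imwrite('pics/s1c.png',cv2.resize(i[100:280,140:340],None,fx=3,fy=3,interpolation=2))
E
```

```text
t 4.58 pos [0.4831 0.3369 0.2408] F [ 2.7  1.2 -5.2] gw 0.0198 j6 2.21
shift [ 345.7 -130.8   -0.7] turn [ 0.0163 -0.0104 -0.0016]
```

View pics/s1c.png

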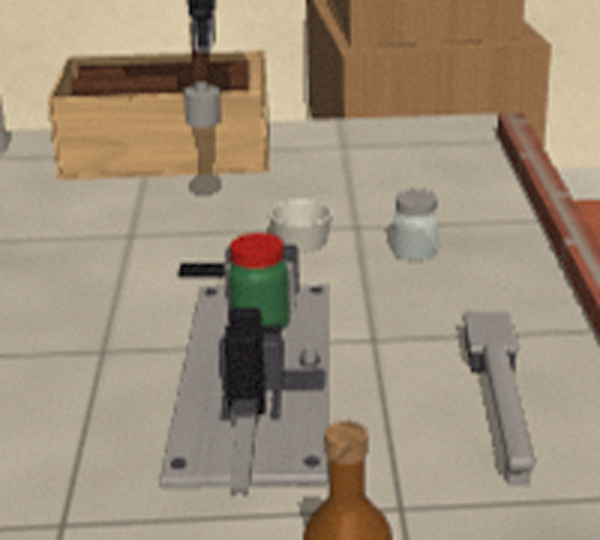

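```bash
python3 - <<'E'
from h import *
d=np.load('pics/s1.npz')
for z in (.12,.14,.15,.16,.18): print(z,proj('s1',[.4831,.337-.022,z]))
E
```

```text
0.12 [209.84223166 149.1760167 ]
0.14 [209.47944444 144.02419578]
0.15 [209.29629131 141.42329889]
0.16 [209.11194994 138.80552823]
0.18 [208.73965594 133.51870449]
```

Emit:
move_arm --targets '[[-1,[38,-14,0],[0.016,-0.01,0]],[-1,[38,-14,0],[0,0,0]],[-1,[38,-14,0],[0,0,0]],[-1,[38,-14,0],[0,0,0]],[-1,[38,-14,0],[0,0,0]],[-1,[38,-14,0],[0,0,0]],[-1,[38,-14,0],[0,0,0]],[-1,[38,-14,0],[0,0,0]],[-1,[30,-14,0],[0,0,0]],[-1,[0,0,0],[0,0,0]]]'

```text
t: 5.47
position: [0.58, -0.0163, 0.2131]
eef_rot: [2.152, -2.247, -0.032]
force: [0.5, 0.8, -5.5]
grip_width: 0.02
```

```bash
python3 - <<'E'
from h import *
rep([.5953,-.0153,.15])
E
```

```text
t 5.47 pos [ 0.58   -0.0163  0.2131] F [ 0.5  0.8 -5.5] gw 0.02 j6 1.57
shift [ -2.2 -17.5  62.5] turn [ 0.0361 -0.0078  0.0084]
```

Emit:
move_arm --targets '[[-1,[-2,-17,10],[0.036,-0.008,0.008]],[-1,[0,-1,30],[0,0,0]],[-1,[0,0,0],[0,0,0]]]'

```text
t: 5.72
position: [0.5941, -0.0189, 0.164]
eef_rot: [2.152, -2.281, -0.011]
force: [-3.2, 0.0, -7.7]
grip_width: 0.02
```

```bash
python3 - <<'E'
from h import *
i=save('wrist','w3')
rep([.5953,-.0153,.119])
i2=save('side','s2')
c=cv2.resize(i2[120:270,180:300],(480,600),interpolation=2); cv2.imwrite('pics/c3.png',np.hstack([cv2.resize(i[:300,180:420],(320,400)),c[100:500,:480]]))
E
```

```text
t 5.77 pos [ 0.5958 -0.0188  0.1665] F [-0.1 -0.4 -5.5] gw 0.02 j6 1.58
shift [-3.5  0.4 47.5] turn [ 0.0059  0.0005 -0.0061]
```

View pics/c3.png

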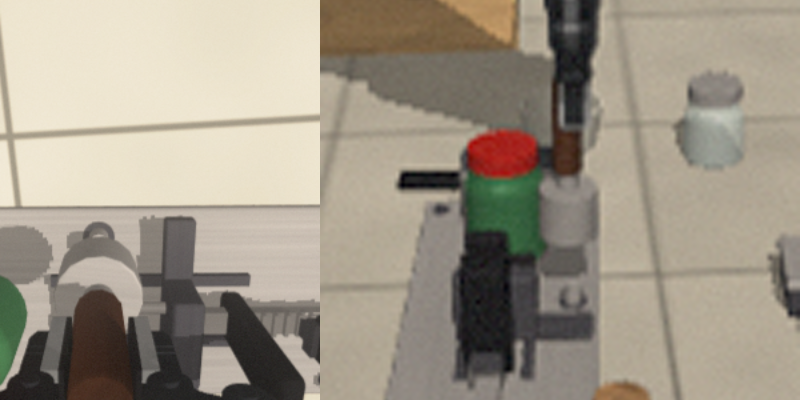

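```bash
python3 - <<'E'
from h import *
print('pin',ray('w3',254.2,173,.03))
# head: widest top ring edges at row ~285 crop
print('head L/R', ray('w3',180+58*.75,288*.75,.167-.0895+.04),ray('w3',180+142*.75,288*.75,.167-.0895+.04))
for z in (0,.02,.04): print(proj('w3',[.5955,-.0188,.0775+z]))
for dx in (22,): print(proj('w3',[.5955+.022,-.0188,.1175]),proj('w3',[.5955+.022,-.0188,.0775]))
E
```

```text
pin [ 0.59965568 -0.01794764  0.03      ]
head L/R [0.59717922 0.00088356 0.1175    ] [ 0.59497447 -0.03776674  0.1175    ]
[255.53784543 195.52372038]
[255.58075997 205.26741474]
[255.6317111  216.83580807]
[253.54010444 182.65297063] [253.7831173  166.26272997]
```

```bash
python3 - <<'E'
from h import *
print('pin',ray('s2',243,217,.03))
print('head bottom',[ray('s2',180+(x-320)/4,120+(100+240)/4,.0775) for x in(540,598,569)])
print('lug/jaw', ray('s2',180+(594-320)/4,120+(100+335)/4,.03),'shadow')
rep([.5953,-.0153,.119])
# red cap & plate corners check in s2
for P in ([.589,-.018,.03],[.5976,-.2151,.012],[.6164,.155,.012]): print(proj('s2',P),proj('w3',P))
E
```

```text
pin [ 0.59039651 -0.03139232  0.03      ]
head bottom [array([ 0.56777626, -0.04032235,  0.0775    ]), array([ 0.61040162, -0.04397213,  0.0775    ]), array([ 0.58910011, -0.0421482 ,  0.0775    ])]
lug/jaw [ 0.6038589  -0.09893911  0.03      ] shadow
t 5.82 pos [ 0.5974 -0.0185  0.1688] F [ 0.4 -0.2 -5.3] gw 0.0198 j6 1.58
shift [-3.1  2.2 49.8] turn [ 0.0021  0.0005 -0.0055]
[242.38908833 214.78794769] [254.96574041 184.76999778]
[248.35826325 258.16507467] [471.76058716 157.94721769]
[248.75061623 193.75009711] [ 63.23630253 160.52439412]
```

Emit:
move_arm --targets '[[-1,[-4,-6,0],[0.002,0,-0.005]],[-1,[0,0,30],[0,0,0]],[-1,[0,0,5],[0,0,0]]]'

```text
t: 6.07
position: [0.6065, -0.0134, 0.1364]
eef_rot: [-2.162, 2.274, -0.005]
force: [-3.7, 0.3, -8.0]
grip_width: 0.0199
```

```bash
python3 - <<'E'
from h import *
i2=save('side','s3')
rep([.603,-.0145,.102])
cv2.imwrite('pics/c4.png',cv2.resize(i2[140:240,180:300],(720,600),interpolation=2))
E
```

```text
t 6.12 pos [ 0.6083 -0.0134  0.1382] F [-0.2 -0.6 -4.1] gw 0.0199 j6 1.58
shift [ 1.4  5.6 36.1] turn [-0.0089  0.001   0.0013]
```

View pics/c4.png

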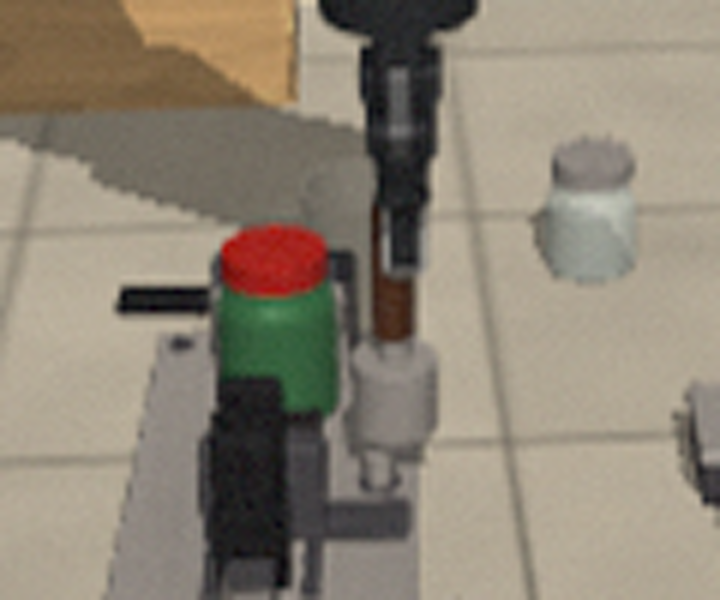

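Emit:
move_arm --targets '[[-1,[1,3,10],[-0.009,0,0]],[-1,[0,1,12],[0,0,0]],[-1,[0,1,8],[0,0,0]]]'

```text
t: 6.37
position: [0.6075, -0.0134, 0.1124]
eef_rot: [-2.163, 2.27, -0.009]
force: [-0.0, -0.7, 2.9]
grip_width: 0.0199
```

```bash
python3 - <<'E'
from h import *
rep([.605,-.0145,.102])
E
```

```text
t 6.37 pos [ 0.6075 -0.0134  0.1124] F [-0.  -0.7  2.9] gw 0.0199 j6 1.58
shift [ 1.2  2.5 10.4] turn [-0.0083  0.0007  0.0033]
```

Emit:
move_arm --targets '[[-1,[0,1,8],[-0.008,0,0]],[-1,[0,0,8],[0,0,0]],[-1,[0,0,6],[0,0,0]]]'

```text
t: 6.62
position: [0.6219, -0.0137, 0.1033]
eef_rot: [-2.151, 2.257, -0.036]
force: [1.0, -6.4, 16.5]
grip_width: 0.0201
```

```bash
python3 - <<'E'
from h import *
rep([.605,-.0145,.102])
E
```

```text
t 6.62 pos [ 0.6219 -0.0137  0.1033] F [ 1.  -6.4 16.5] gw 0.0201 j6 1.58
shift [ 1.6 16.9  0.8] turn [-0.0331  0.0012  0.0036]
```

```bash
python3 - <<'E'
from h import *
i2=save('side','s4')
rep([.605,-.0145,.102])
cv2.imwrite('pics/c5.png',cv2.resize(i2[140:240,180:300],(720,600),interpolation=2))
E
```

```text
t 6.67 pos [ 0.6225 -0.0141  0.1031] F [ 3.3 -2.8 18.9] gw 0.0197 j6 1.58
shift [ 1.2 17.5  0.5] turn [-0.0342  0.0005  0.0041]
```

View pics/c5.png

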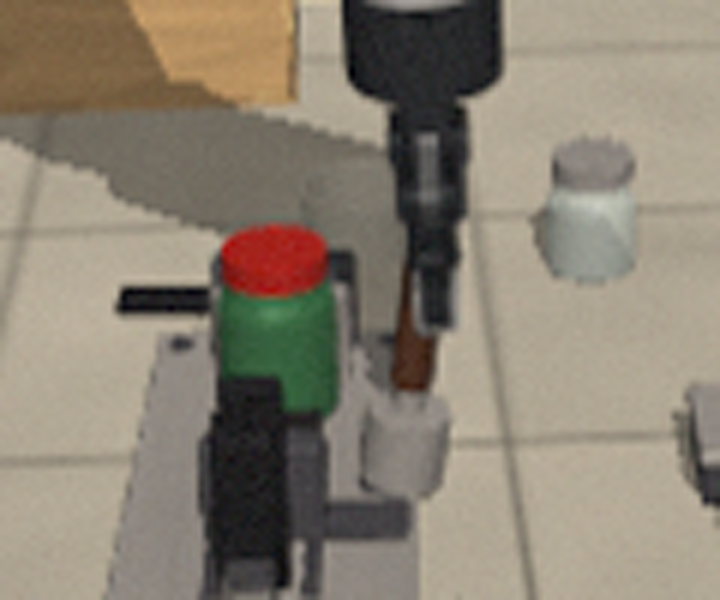

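Emit:
move_arm --targets '[[-1,[0,0,-18],[-0.03,0,0.004]],[-1,[0,18,-4],[-0.01,0,0]],[-1,[0,0,0],[0,0,0]],[-1,[0,0,0],[0,0,0]]]'

```text
t: 7.0
position: [0.6073, -0.0134, 0.1282]
eef_rot: [-2.162, 2.278, -0.0]
force: [1.4, -0.6, -5.0]
grip_width: 0.0199
```

```bash
python3 - <<'E'
from h import *
i2=save('side','s5')
rep([.605,-.0145,.102])
cv2.imwrite('pics/c6.png',cv2.resize(i2[140:240,180:300],(720,600),interpolation=2))
E
```

```text
t 7.05 pos [ 0.6062 -0.0133  0.1276] F [-0.3  0.6 -5.5] gw 0.0201 j6 1.58
shift [ 1.3  1.1 25.6] turn [ 0.0013  0.0008 -0.0005]
```

View pics/c6.png

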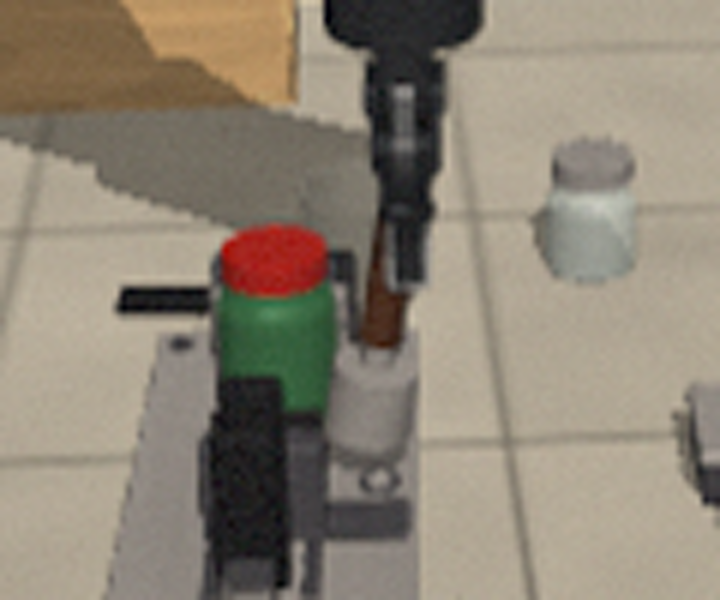

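Emit:
move_arm --targets '[[-1,[1,-1,0],[0.07,0,0]],[-1,[0,-1,6],[0,0,0]],[-1,[0,0,6],[0,0,0]]]'

```text
t: 7.3
position: [0.6096, -0.0144, 0.1147]
eef_rot: [-2.128, 2.243, -0.077]
force: [0.6, 0.8, -5.8]
grip_width: 0.02
```

```bash
python3 - <<'E'
from h import *
i2=save('side','s6')
rep([.6075,-.0145,.1045])
# head edges: grey vs tile in columns; print gray rows around head
c=cv2.cvtColor(i2,cv2.COLOR_BGR2GRAY).astype(int); 
for v in (205,208,211,214,217,219): print(v,c[v,230:258].tolist())
E
```

```text
t 7.35 pos [ 0.6086 -0.0143  0.1131] F [ 0.4  0.1 -5.5] gw 0.0203 j6 1.58
shift [0.3 1.7 8.5] turn [-0.0673  0.001  -0.0006]
205 [77, 78, 74, 71, 71, 66, 84, 110, 132, 135, 138, 137, 131, 133, 134, 128, 127, 132, 142, 141, 139, 149, 172, 170, 172, 171, 170, 171]
208 [58, 54, 46, 59, 64, 79, 124, 96, 98, 111, 117, 131, 135, 132, 136, 137, 139, 138, 136, 124, 104, 120, 178, 175, 172, 172, 172, 175]
211 [49, 53, 45, 77, 145, 139, 122, 80, 105, 113, 118, 125, 127, 128, 133, 136, 133, 130, 120, 111, 105, 131, 183, 179, 180, 175, 177, 176]
214 [77, 76, 74, 57, 75, 137, 101, 98, 109, 116, 124, 128, 131, 133, 134, 131, 127, 125, 118, 106, 102, 141, 154, 156, 154, 156, 154, 158]
217 [66, 64, 66, 58, 76, 143, 128, 88, 103, 118, 132, 130, 134, 131, 131, 132, 127, 121, 116, 109, 143, 175, 174, 172, 171, 174, 172, 172]
219 [62, 67, 66, 60, 85, 140, 133, 113, 98, 80, 63, 87, 111, 115, 110, 101, 85, 95, 97, 125, 179, 169, 171, 171, 172, 171, 173, 171]
```

Emit:
move_arm --targets '[[-1,[0,0,6],[0,0,0]],[-1,[0,0,6],[0,0,0]]]'

```text
t: 7.52
position: [0.614, -0.0144, 0.1035]
eef_rot: [-2.126, 2.241, -0.081]
force: [4.9, -6.7, 34.6]
grip_width: 0.0199
```

```bash
python3 - <<'E'
from h import *
rep([.6075,-.0145,.1045])
E
```

```text
t 7.52 pos [ 0.614  -0.0144  0.1035] F [ 4.9 -6.7 34.6] gw 0.0199 j6 1.58
shift [ 0.5  6.4 -1.5] turn [-0.0737  0.0013 -0.0008]
```

Emit:
move_arm --targets '[[-1,[0,0,-30],[-0.01,0,0]],[-1,[0,0,-40],[0,0,0]],[-1,[0,0,-40],[0,0,0]],[-1,[0,0,-25],[0,0,0]],[-1,[0,0,0],[0,0,0]]]'

```text
t: 7.93
position: [0.6069, -0.0141, 0.2381]
eef_rot: [-2.136, 2.251, -0.059]
force: [1.3, 1.4, -5.7]
grip_width: 0.0201
```

```bash
python3 - <<'E'
from h import *
rep([.4825,.3387,.23])
i2=save('side','s7')
c=cv2.cvtColor(i2,cv2.COLOR_BGR2GRAY).astype(int); 
for v in range(150,192,3): print(v,c[v,230:262].tolist())
E
```

```text
t 7.93 pos [ 0.6069 -0.0141  0.2381] F [ 1.3  1.4 -5.7] gw 0.0201 j6 1.58
shift [-345.8  142.9    0.8] turn [-0.0539  0.0012 -0.0007]
150 [161, 156, 158, 155, 159, 154, 157, 160, 159, 113, 48, 41, 72, 132, 60, 29, 34, 25, 45, 97, 144, 172, 170, 161, 152, 156, 167, 170, 172, 172, 176, 172]
153 [109, 111, 108, 112, 143, 139, 145, 175, 161, 63, 49, 54, 51, 49, 62, 58, 105, 170, 169, 164, 172, 171, 167, 162, 153, 151, 160, 168, 168, 170, 172, 172]
156 [111, 108, 110, 110, 112, 112, 108, 112, 90, 42, 48, 54, 53, 49, 41, 52, 109, 175, 169, 169, 169, 168, 168, 166, 157, 148, 154, 164, 169, 171, 174, 170]
159 [108, 106, 109, 108, 111, 109, 110, 106, 60, 45, 53, 57, 58, 48, 39, 79, 161, 170, 169, 168, 167, 168, 172, 167, 162, 152, 149, 160, 169, 172, 172, 173]
162 [108, 106, 103, 107, 106, 106, 106, 106, 70, 46, 53, 54, 47, 41, 54, 118, 173, 167, 164, 167, 168, 169, 168, 169, 169, 158, 148, 153, 163, 174, 168, 170]
165 [108, 108, 106, 116, 136, 141, 137, 133, 100, 122, 136, 135, 127, 104, 110, 150, 161, 163, 169, 169, 169, 171, 169, 170, 170, 162, 150, 147, 156, 171, 171, 171]
168 [114, 115, 
[... 557 characters left out ...]
129, 123, 136, 172, 169, 167, 169, 173, 172, 173, 162, 149, 141, 158, 169]
180 [73, 71, 49, 73, 111, 129, 136, 135, 135, 133, 132, 125, 119, 113, 104, 104, 124, 127, 122, 170, 175, 173, 175, 172, 174, 175, 175, 171, 156, 144, 151, 162]
183 [73, 70, 46, 50, 44, 45, 40, 39, 50, 84, 116, 122, 154, 156, 149, 160, 153, 177, 172, 174, 174, 172, 170, 176, 174, 175, 173, 171, 161, 143, 143, 156]
186 [63, 38, 46, 43, 56, 49, 40, 41, 45, 83, 114, 115, 148, 171, 167, 168, 167, 171, 170, 172, 170, 171, 172, 169, 173, 170, 172, 171, 167, 152, 140, 149]
189 [80, 81, 81, 78, 77, 73, 89, 77, 59, 85, 116, 108, 124, 173, 173, 172, 169, 169, 174, 170, 172, 172, 176, 172, 172, 172, 174, 175, 173, 161, 141, 144]
```

```bash
python3 - <<'E'
from h import *
i=cv2.imread('pics/s7.png'); h=cv2.cvtColor(i,cv2.COLOR_BGR2HSV)
m=cv2.inRange(h,(0,90,30),(15,255,130)); m[:, :232]=0; m[:,250:]=0; m[:150]=0;m[166:]=0
ys,xs=np.nonzero(m); print(len(xs),np.polyfit(ys,xs,1),[(y,xs[ys==y].min(),xs[ys==y].max()) for y in np.unique(ys)])
a=proj('s7',[.6,-.014,.2]);b=proj('s7',[.6,-.014,.3]);print('vertical',(b-a)[0]/(b-a)[1],b-a)
b=proj('s7',[.61,-.014,.3]);print('lean .1',(b-a)[0]/(b-a)[1])
E
```

```text
73 [1.85173371e-02 2.38394909e+02] [(np.int64(150), np.int64(240), np.int64(241)), (np.int64(151), np.int64(240), np.int64(242)), (np.int64(152), np.int64(239), np.int64(242)), (np.int64(153), np.int64(239), np.int64(242)), (np.int64(154), np.int64(239), np.int64(245)), (np.int64(155), np.int64(239), np.int64(244)), (np.int64(156), np.int64(239), np.int64(245)), (np.int64(157), np.int64(239), np.int64(244)), (np.int64(158), np.int64(239), np.int64(244)), (np.int64(159), np.int64(238), np.int64(244)), (np.int64(160), np.int64(238), np.int64(244)), (np.int64(161), np.int64(238), np.int64(244)), (np.int64(162), np.int64(239), np.int64(244)), (np.int64(163), np.int64(242), np.int64(242))]
vertical 0.027495495598897225 [ -0.92518412 -33.64857048]
lean .1 -0.08023750567522911
```

Emit:
move_arm --targets '[[-1,[-38,15,0],[0,0,0]],[-1,[-38,15,0],[0,0,0]],[-1,[-38,15,0],[0,0,0]],[-1,[-38,15,0],[0,0,0]],[-1,[-38,15,0],[0,0,0]],[-1,[-38,15,0],[0,0,0]],[-1,[-38,15,0],[0,0,0]],[-1,[-38,15,0],[0,0,0]],[-1,[-30,15,0],[0,0,0]],[-1,[0,0,0],[0,0,0]]]'

```text
t: 8.82
position: [0.4797, 0.3313, 0.2018]
eef_rot: [-2.148, 2.284, -0.042]
force: [0.5, -0.9, -5.8]
grip_width: 0.02
```

```bash
python3 - <<'E'
from h import *
rep([.4825,.3387,.1])
E
```

```text
t 8.82 pos [0.4797 0.3313 0.2018] F [ 0.5 -0.9 -5.8] gw 0.02 j6 2.25
shift [-8.900e+00  1.000e-01  1.017e+02] turn [-0.0237 -0.0136 -0.0097]
```

Emit:
move_arm --targets '[[-1,[-8,0,20],[0.1,-0.013,-0.01]],[-1,[0,0,30],[0,0,0]],[-1,[0,0,30],[0,0,0]],[-1,[0,0,0],[0,0,0]]]'

```text
t: 9.15
position: [0.4824, 0.3408, 0.1101]
eef_rot: [-2.12, 2.21, -0.138]
force: [-1.8, -0.7, -6.2]
grip_width: 0.0203
```

```bash
python3 - <<'E'
from h import *
rep([.4825,.3387,.09])
i=save('side','s8'); h=cv2.cvtColor(i,cv2.COLOR_BGR2HSV)
m=cv2.inRange(h,(0,70,20),(15,255,130)); m[:, :195]=0; m[:,225:]=0
p=proj('s8',[.4825,.3387,.08]); print(p)
ys,xs=np.nonzero(m[:int(p[1])+10]); print([(y,xs[ys==y].min(),xs[ys==y].max()) for y in np.unique(ys) if y>p[1]-25])
a=proj('s8',[.48,.338,.05]);b=proj('s8',[.48,.338,.15]);print('vertical',(b-a)[0]/(b-a)[1],b-a)
g=cv2.cvtColor(i,cv2.COLOR_BGR2GRAY)
for v in range(150,172,2): print(v,g[v,195:225].tolist())
E
```

```text
t 9.15 pos [0.4824 0.3408 0.1101] F [-1.8 -0.7 -6.2] gw 0.0203 j6 2.34
shift [ 1.9  2.2 20. ] turn [-0.1178 -0.007   0.0102]
[210.6250052  156.89577689]
[(np.int64(133), np.int64(195), np.int64(196)), (np.int64(135), np.int64(198), np.int64(201)), (np.int64(136), np.int64(211), np.int64(211)), (np.int64(138), np.int64(197), np.int64(197)), (np.int64(139), np.int64(198), np.int64(198)), (np.int64(140), np.int64(212), np.int64(212)), (np.int64(141), np.int64(212), np.int64(212)), (np.int64(142), np.int64(205), np.int64(208)), (np.int64(143), np.int64(205), np.int64(205)), (np.int64(144), np.int64(196), np.int64(205)), (np.int64(145), np.int64(200), np.int64(205)), (np.int64(146), np.int64(205), np.int64(205)), (np.int64(147), np.int64(196), np.int64(205)), (np.int64(148), np.int64(197), np.int64(213)), (np.int64(149), np.int64(205), np.int64(205)), (np.int64(150), np.int64(201), np.int64(206)), (np.int64(151), np.int64(198), np.int64(206)), (np.int64(152), np.int64(205), np.int64(210)), (np.int64(153), np.int64(205), np.int64(210)), (np.int64(154), np.int64(198), np.int64(210)), (np.in
[... 1236 characters left out ...]
119, 114, 135, 135, 136, 148, 166, 166, 164, 164, 166, 165, 161, 161, 163, 162, 161]
164 [161, 164, 162, 166, 163, 166, 154, 92, 119, 129, 130, 143, 141, 140, 140, 133, 119, 117, 116, 167, 165, 162, 161, 164, 163, 167, 161, 165, 162, 162]
166 [166, 164, 163, 161, 162, 167, 158, 94, 111, 124, 125, 129, 132, 134, 129, 123, 109, 105, 148, 166, 166, 164, 167, 164, 166, 165, 166, 164, 164, 165]
168 [166, 162, 166, 162, 163, 164, 152, 96, 114, 127, 132, 133, 133, 133, 126, 123, 107, 104, 151, 167, 162, 166, 164, 160, 165, 165, 163, 164, 161, 166]
170 [163, 164, 163, 166, 162, 168, 146, 100, 117, 126, 128, 131, 132, 135, 128, 116, 102, 94, 126, 165, 160, 162, 161, 163, 160, 161, 161, 163, 165, 167]
```

Emit:
move_arm --targets '[[-1,[0,0,12],[0,0,0]],[-1,[0,0,5],[0,0,0]],[-1,[0,0,4],[0,0,0]]]'

```text
t: 9.45
position: [0.4865, 0.3412, 0.0914]
eef_rot: [-2.119, 2.211, -0.138]
force: [-8.0, -5.1, 58.0]
grip_width: 0.0198
```

```bash
python3 - <<'E'
from h import *
rep([.4825,.3387,.09])
E
```

```text
t 9.45 pos [0.4865 0.3412 0.0914] F [-8.  -5.1 58. ] gw 0.0198 j6 2.34
shift [2.6 4.1 1. ] turn [-0.118  -0.0069  0.0094]
```

Emit:
move_arm --targets '[[-1,[0,0,-1],[0,0,0]],[-0.2,[0,0,0],[0,0,0]],[0.2,[0,0,0],[0,0,0]],[1,[0,0,0],[0,0,0]],[1,[0,0,0],[0,0,0]],[1,[0,0,-20],[0,0,0]],[1,[0,0,-40],[0,0,0]],[1,[0,0,-40],[-0.1,0,0]],[1,[0,0,-30],[0,0,0]]]'

```text
t: 10.2
position: [0.4732, 0.3419, 0.2264]
eef_rot: [-2.172, 2.266, -0.022]
force: [2.0, 1.0, 0.9]
grip_width: 0.0854
```

```bash
python3 - <<'E'
from h import *
M=lambda x,y:(.53408+.9987*x+.0516*y, -.0211-.0516*x+.9987*y)
print('mid grip',M(0,-.112))
rep([*M(0,-.112),.2])
i=save('side','s9'); cv2.imwrite('pics/c7.png',cv2.resize(i[110:270,150:310],(600,600),interpolation=2))
E
```

```text
mid grip (0.5283008, -0.1329544)
t 10.2 pos [0.4732 0.3419 0.2264] F [2.  1.  0.9] gw 0.0854 j6 2.23
shift [471.9 -74.8  31. ] turn [-0.0115 -0.0078  0.0093]
```

View pics/c7.png

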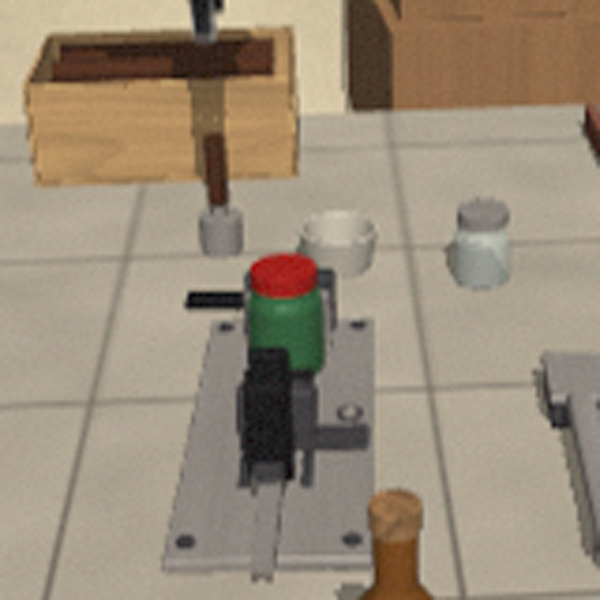

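Emit:
move_arm --targets '[[1,[40,-6,0],[-0.011,-0.008,0.009]],[1,[40,-6,0],[0,0,0]],[1,[40,-6,0],[0,0,0]],[1,[40,-6,0],[0,0,0]],[1,[40,-6,0],[0,0,0]],[1,[40,-6,0],[0,0,0]],[1,[40,-6,0],[0,0,0]],[1,[40,-6,0],[0,0,0]],[1,[40,-6,0],[0,0,0]],[1,[40,-6,0],[0,0,0]]]' --grip_force 40

```text
t: 11.08
position: [0.5209, -0.0628, 0.2376]
eef_rot: [-2.154, 2.24, -0.022]
force: [1.1, 0.6, -0.5]
grip_width: 0.0852
```

```bash
python3 - <<'E'
from h import *
rep([.5283,-.133,.2])
E
```

```text
t 11.08 pos [ 0.5209 -0.0628  0.2376] F [ 1.1  0.6 -0.5] gw 0.0852 j6 1.45
shift [70.4 -9.  36.9] turn [-0.0333  0.0148  0.0123]
```

Emit:
move_arm --targets '[[1,[36,-5,10],[-0.033,0.015,0.012]],[1,[34,-4,10],[0,0,0]],[1,[0,0,10],[0,0,0]],[1,[0,0,0],[0,0,0]]]'

```text
t: 11.42
position: [0.528, -0.145, 0.208]
eef_rot: [-2.152, 2.287, -0.011]
force: [-1.6, 0.8, -0.4]
grip_width: 0.0852
```

```bash
python3 - <<'E'
from h import *
rep([.5283,-.133,.16])
i=save('wrist','w4'); i2=save('top','t4'); 
cv2.imwrite('pics/c8.png',i)
E
```

```text
t 11.42 pos [ 0.528 -0.145  0.208] F [-1.6  0.8 -0.4] gw 0.0852 j6 1.35
shift [-12.2   0.7  47.9] turn [-0.0061 -0.0042 -0.0089]
```

View pics/c8.png

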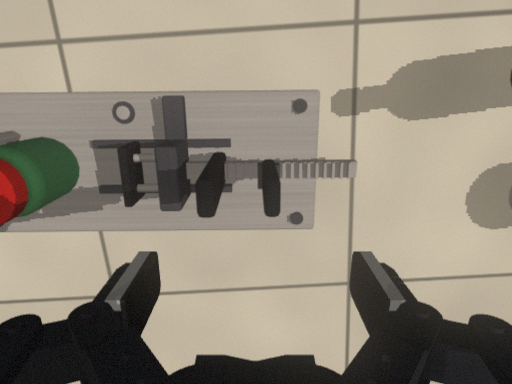

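```bash
python3 - <<'E'
from h import *
M=lambda x,y,z:(.53408+.9987*x+.0516*y, -.0211-.0516*x+.9987*y,z)
for n,p in dict(pin=(.055,.006,.015),cornerR=(.075,-.19,.012),cornerR2=(-.075,-.19,.012),post1=(-.015,-.081,.125),post2=(-.015,-.095,.125),tr1=(-.015,-.131,.125),tr2=(-.015,-.143,.125),barend=(0,-.232,.041)).items(): print(n,proj('w4',M(*p)).round(1))
i=cv2.imread('pics/w4.png'); g=cv2.cvtColor(i,cv2.COLOR_BGR2GRAY)
m=(g<45).astype(np.uint8)
for v in (195,200,205,210,214): 
    c=np.nonzero(m[v,180:300])[0]+180; print(v,[(s[0],s[-1]) for s in np.split(c,np.nonzero(np.diff(c)>2)[0]+1)])
E
```

```text
pin [123.1 113.3]
cornerR [321.3  90.4]
cornerR2 [314.2 230.7]
post1 [197.  220.8]
post2 [216.  220.7]
tr1 [264.9 220.2]
tr2 [281.2 220.1]
barend [366.5 171.5]
195 [(np.int64(180), np.int64(183)), (np.int64(187), np.int64(188)), (np.int64(197), np.int64(219)), (np.int64(265), np.int64(268))]
200 [(np.int64(181), np.int64(181)), (np.int64(197), np.int64(218)), (np.int64(266), np.int64(267))]
205 [(np.int64(198), np.int64(201)), (np.int64(204), np.int64(215)), (np.int64(266), np.int64(266)), (np.int64(278), np.int64(278))]
210 [(np.int64(198), np.int64(198)), (np.int64(202), np.int64(202)), (np.int64(205), np.int64(207)), (np.int64(210), np.int64(211))]
214 [(np.int64(200), np.int64(202))]
```

```bash
cat >> h.py <<'E'
Mc=lambda x,y,z:(.53408+.9987*x+.0516*y, -.0211-.0516*x+.9987*y,z)
def lug(name,col,row,z=.03):
    "local y of lug front -> jaw"
    P=ray(name,col,row,z)-np.array([.53408,-.0211,0]); return 1000*(.0516*P[0]+.9987*P[1])/(1.0001)+45
E
python3 - <<'E'
from h import *
i=cv2.imread('pics/w4.png'); g=cv2.cvtColor(i,cv2.COLOR_BGR2GRAY)
for j in (0,.01,.02): print(j,proj('w4',Mc(.05,-.045+j,.03)),proj('w4',Mc(0,-.232+j,.041)))
for v in(100,110,120,130): print(v,g[v,150:200].tolist())
E
```

```text
0 [171.35469408 119.37406385] [366.53550455 171.46473337]
0.01 [160.85099269 119.46556167] [356.19102904 171.5564277 ]
0.02 [150.3466637  119.55706497] [345.84594446 171.64812742]
100 [129, 109, 104, 108, 105, 107, 104, 105, 106, 104, 107, 95, 74, 74, 77, 78, 78, 78, 84, 78, 76, 79, 79, 77, 77, 76, 78, 76, 82, 77, 79, 76, 73, 65, 90, 138, 147, 150, 151, 149, 147, 152, 149, 147, 148, 148, 150, 151, 149, 149]
110 [144, 143, 109, 103, 102, 104, 101, 100, 104, 103, 101, 102, 89, 72, 77, 77, 78, 74, 75, 76, 76, 72, 75, 77, 77, 78, 78, 74, 77, 77, 76, 75, 76, 70, 60, 109, 144, 148, 148, 149, 145, 146, 147, 147, 150, 150, 147, 146, 150, 148]
120 [147, 148, 145, 125, 105, 103, 102, 102, 99, 100, 101, 100, 106, 87, 68, 75, 74, 75, 72, 73, 73, 73, 73, 73, 74, 69, 76, 74, 76, 73, 74, 75, 77, 73, 63, 63, 125, 146, 149, 148, 151, 149, 152, 150, 150, 149, 151, 155, 153, 151]
130 [141, 141, 115, 101, 100, 96, 98, 97, 98, 97, 96, 98, 101, 96, 84, 67, 71, 76, 73, 72, 72, 72, 71, 69, 67, 71, 73, 72, 74, 73, 70, 70, 72, 70, 66, 60, 69, 130, 145, 145, 140, 146, 145, 143, 146, 144, 146, 146, 145, 145]
```

Emit:
move_arm --targets '[[1,[-12,0,28],[-0.006,-0.004,-0.009]],[1,[0,0,30],[0,0,0]],[1,[0,0,20],[0,0,0]],[1,[0,0,0],[0,0,0]]]'

```text
t: 11.85
position: [0.5335, -0.1273, 0.1342]
eef_rot: [-2.168, 2.264, -0.015]
force: [-0.1, -0.0, -0.2]
grip_width: 0.0852
```

```bash
python3 - <<'E'
from h import *
rep(Mc(0,-.112,.086))
E
```

```text
t 11.85 pos [ 0.5335 -0.1273  0.1342] F [-0.1 -0.  -0.2] gw 0.0852 j6 1.36
shift [ 5.8  5.5 48.2] turn [-0.0117 -0.0019  0.0082]
```

Emit:
move_arm --targets '[[1,[6,6,12],[-0.012,-0.002,0.008]],[1,[0,1,20],[0,0,0]],[1,[0,1,16],[0,0,0]],[1,[0,0,0],[0,0,0]]]'

```text
t: 12.18
position: [0.5273, -0.1306, 0.0884]
eef_rot: [-2.168, 2.271, -0.005]
force: [-0.1, -0.1, 0.0]
grip_width: 0.0852
```

```bash
python3 - <<'E'
from h import *
rep(Mc(0,-.112,.086))
E
```

```text
t 12.18 pos [ 0.5273 -0.1306  0.0884] F [-0.1 -0.1  0. ] gw 0.0852 j6 1.35
shift [ 2.3 -1.1  2.4] turn [-0.0037 -0.0008  0.0052]
```

Emit:
move_arm --targets '[[0.45,[0,0,2],[-0.004,0,0.005]],[0.45,[0,0,0],[0,0,0]],[0.45,[0,0,0],[0,0,0]],[0.2,[-3,0,0],[0,0,0]],[0.0,[-4,0,0],[0,0,0]],[-0.2,[-4,0,0],[0,0,0]],[-0.2,[-1,0,0],[0,0,0]],[-0.2,[0,0,0],[0,0,0]]]'

```text
t: 12.85
position: [0.5294, -0.1195, 0.0931]
eef_rot: [2.163, -2.279, 0.009]
force: [2.3, 3.1, -9.7]
grip_width: 0.0351
```

```bash
python3 - <<'E'
from h import *
rep(Mc(0,-.099,.086))
i=save('wrist','w5');g=cv2.cvtColor(i,cv2.COLOR_BGR2GRAY)
for j in (0.02,.03,.04): print(j,proj('w5',Mc(.05,-.045+j,.03)),proj('w5',Mc(0,-.232+j,.041)))
p=proj('w5',Mc(.05,-.015,.03)); v=int(p[1]); u=int(p[0])
print(v,u,g[v,max(0,u-60):u+60].tolist())
E
```

```text
t 12.85 pos [ 0.5294 -0.1195  0.0931] F [ 2.3  3.1 -9.7] gw 0.0351 j6 1.38
shift [0.5 0.4 7.1] turn [-0.0039 -0.0038 -0.0005]
0.02 [136.82796827 135.2778544 ] [434.42606642 216.76702785]
0.03 [120.65195232 135.28184377] [418.69373396 216.78296172]
0.04 [104.47103326 135.28583436] [402.95675072 216.79890031]
135 120 [194, 192, 194, 194, 194, 196, 192, 194, 191, 194, 194, 192, 190, 193, 193, 193, 194, 194, 194, 194, 193, 190, 195, 195, 192, 193, 140, 131, 105, 100, 98, 98, 101, 99, 103, 100, 101, 99, 98, 98, 98, 97, 99, 98, 100, 98, 97, 96, 88, 109, 119, 133, 135, 130, 131, 135, 134, 134, 134, 132, 134, 133, 136, 103, 89, 96, 99, 98, 99, 100, 99, 98, 100, 100, 96, 97, 98, 97, 97, 94, 97, 96, 96, 99, 102, 99, 97, 100, 99, 100, 101, 99, 98, 99, 90, 78, 77, 85, 86, 186, 199, 197, 199, 197, 199, 197, 197, 198, 199, 201, 199, 200, 202, 202, 197, 203, 199, 201, 200, 202]
```

Emit:
move_arm --targets '[[0.1,[5,0,3],[0,0,0]],[0.4,[6,0,2],[0,0,0]],[0.6,[2,0,2],[0,0,0]],[0.6,[0,0,0],[0,0,0]]]'

```text
t: 13.23
position: [0.5302, -0.1338, 0.0876]
eef_rot: [-2.162, 2.276, -0.013]
force: [0.0, -1.1, 0.7]
grip_width: 0.0683
```

```bash
python3 - <<'E'
from h import *
rep(Mc(0,-.112,.086))
E
```

```text
t 13.23 pos [ 0.5302 -0.1338  0.0876] F [ 0.  -1.1  0.7] gw 0.0683 j6 1.36
shift [-0.7  1.9  1.6] turn [-0.0073 -0.0043  0.0002]
```

Emit:
move_arm --targets '[[0.4,[-1,1,1],[-0.007,-0.004,0]],[0.2,[-4,0,1],[0,0,0]],[0.0,[-4,0,1],[0,0,0]],[-0.2,[-4,0,1],[0,0,0]],[-0.2,[-1,0,1],[0,0,0]],[-0.2,[0,0,1],[0,0,0]],[-0.2,[0,0,1],[0,0,0]]]'

```text
t: 13.82
position: [0.5321, -0.1195, 0.0883]
eef_rot: [-2.161, 2.277, -0.003]
force: [-2.9, 0.6, 9.5]
grip_width: 0.0348
```

```bash
cat > lg.py <<'E'
import sys
from h import *
n=sys.argv[1]; j=float(sys.argv[2])
rep(Mc(0,-.099,.086))
i=save('wrist',n);g=cv2.cvtColor(i,cv2.COLOR_BGR2GRAY)
for q in (j-.01,j,j+.01): print(q,proj(n,Mc(.05,-.045+q,.03)),'bar',proj(n,Mc(0,-.232+q,.041)))
for x in (.045,.058):
    u,v=proj(n,Mc(x,-.045+j,.03)).astype(int); a=max(0,u-50)
    print('row',v,'from col',a,g[v,a:u+60].tolist())
E
python3 lg.py w6 .0525
```

```text
t 13.82 pos [ 0.5321 -0.1195  0.0883] F [-2.9  0.6  9.5] gw 0.0348 j6 1.38
shift [0.6 3.1 2.3] turn [-0.0034  0.0005 -0.0008]
0.042499999999999996 [ 98.38798326 140.78203205] bar [402.48097222 223.93554904]
0.0525 [ 81.9612594  140.78064033] bar [386.39137622 223.92975044]
0.0625 [ 65.53632693 140.77924876] bar [370.30349712 223.92395245]
row 148 from col 33 [196, 193, 193, 194, 193, 198, 193, 194, 194, 193, 194, 194, 193, 192, 194, 193, 191, 193, 191, 195, 191, 195, 193, 192, 191, 189, 191, 192, 193, 191, 192, 189, 191, 191, 192, 190, 190, 189, 191, 190, 191, 190, 185, 191, 190, 189, 191, 191, 191, 189, 192, 190, 189, 142, 131, 131, 130, 129, 130, 129, 127, 129, 130, 111, 88, 94, 91, 91, 95, 94, 92, 96, 94, 95, 95, 95, 91, 89, 92, 91, 95, 93, 92, 95, 94, 95, 95, 95, 93, 93, 95, 96, 95, 91, 91, 82, 76, 75, 73, 77, 82, 181, 189, 190, 192, 191, 190, 193, 190, 192]
row 127 from col 29 [194, 195, 195, 195, 196, 195, 195, 193, 195, 198, 194, 195, 194, 195, 191, 192, 193, 196, 191, 194, 192, 191, 190, 196, 193, 194, 195, 193, 194, 195, 193, 195, 192, 194, 195, 193, 192, 194, 193, 193, 195, 194, 192, 193, 193, 192, 192, 192, 167, 110, 100, 98, 96, 98, 138, 136, 137, 134, 139, 140, 140, 135, 136, 135, 120, 90, 96, 95, 98, 100, 98, 96, 97, 97, 98, 98, 98, 96, 97, 93, 95, 98, 95, 97, 95, 102, 98, 95, 98, 96, 98, 101, 99, 97, 98, 96, 92, 81, 78, 80, 78, 78, 126, 185, 190, 193, 195, 191, 191, 194]
```

```bash
python3 - <<'E'
from h import *
for n,j in(('w5',.03),('w6',.048)):
    g=cv2.cvtColor(cv2.imread(f'pics/{n}.png'),cv2.COLOR_BGR2GRAY)
    print(n,'pin',proj(n,Mc(.055,.006,.015)),'pad top', proj(n,Mc(0,-.01+j,.062)),'bar@j',proj(n,Mc(.0,-.232+j,.041)),proj(n,Mc(.0,-.222+j,.041)))
    v=int(proj(n,Mc(.0,-.232+j,.041))[1])
    for r in (v-8,v): print(r,'from 340',g[r,340:470].tolist())
    u,v=proj(n,Mc(.055,.006,.015)).astype(int)
    for r in range(v-10,v+12,3): print(r,u-14,g[r,max(0,u-14):u+15].tolist())
E
```

```text
w5 pin [ 96.50903433 124.43962822] pad top [ 48.55206696 231.00431547] bar@j [418.69373396 216.78296172] [402.95675072 216.79890031]
208 from 340 [123, 113, 162, 196, 196, 198, 160, 141, 139, 138, 135, 137, 133, 117, 113, 190, 199, 198, 201, 148, 138, 137, 139, 138, 137, 119, 114, 143, 194, 200, 199, 180, 144, 137, 138, 139, 139, 123, 116, 116, 169, 195, 200, 201, 163, 140, 138, 140, 144, 136, 121, 116, 128, 191, 202, 202, 192, 147, 140, 140, 139, 141, 124, 121, 117, 168, 201, 203, 202, 198, 194, 195, 196, 197, 197, 198, 222, 230, 230, 233, 231, 231, 232, 228, 211, 185, 164, 161, 161, 172, 197, 223, 234, 236, 236, 235, 236, 236, 236, 237, 236, 237, 237, 236, 235, 236, 236, 236, 236, 236, 236, 237, 237, 235, 236, 236, 237, 236, 237, 236, 236, 236, 236, 237, 236, 237, 236, 236, 236, 235]
216 from 340 [117, 129, 192, 199, 200, 179, 142, 138, 137, 137, 140, 136, 117, 113, 169, 196, 200, 197, 154, 141, 139, 140, 139, 139, 121, 114, 133, 192, 201, 199, 186, 148, 142, 139, 138, 141, 126, 118, 115, 170, 198, 202, 199, 160, 144, 142, 141, 140, 136, 117, 116, 133, 194, 200, 199, 187, 154, 145,
[... 3380 characters left out ...]
98, 101, 98, 100, 98, 94, 96]
128 80 [95, 99, 98, 132, 136, 137, 137, 141, 141, 137, 135, 137, 135, 134, 93, 96, 97, 97, 95, 99, 101, 96, 98, 96, 100, 97, 98, 97, 95]
131 80 [99, 95, 97, 90, 104, 136, 137, 138, 134, 136, 136, 135, 137, 138, 100, 91, 97, 95, 93, 99, 100, 95, 95, 98, 99, 94, 98, 96, 98]
134 80 [115, 101, 96, 96, 77, 80, 104, 131, 136, 133, 138, 138, 138, 138, 119, 89, 93, 95, 97, 95, 97, 96, 94, 98, 96, 96, 97, 96, 93]
137 80 [190, 178, 138, 102, 93, 80, 76, 72, 73, 90, 107, 113, 123, 131, 133, 98, 90, 94, 97, 95, 94, 97, 94, 95, 95, 94, 96, 99, 95]
140 80 [187, 187, 187, 190, 169, 105, 73, 68, 72, 69, 74, 74, 69, 72, 72, 74, 84, 96, 96, 93, 97, 96, 97, 94, 95, 95, 95, 93, 96]
```

Emit:
move_arm --targets '[[0.1,[5,2,1],[0,0,0]],[0.5,[6,1,1],[0,0,0]],[0.75,[2,0,0],[0,0,0]],[0.75,[0,0,0],[0,0,0]],[0.75,[0,0,0],[0,0,0]]]'

```text
t: 14.28
position: [0.5288, -0.1339, 0.0869]
eef_rot: [-2.16, 2.276, -0.005]
force: [0.6, -0.3, 0.3]
grip_width: 0.0746
```

```bash
python3 - <<'E'
from h import *
rep(Mc(0,-.112,.086))
i=save('wrist','w7'); g=cv2.cvtColor(i,cv2.COLOR_BGR2GRAY)
u,v=proj('w7',Mc(0,-.232+.048,.041)).astype(int); print(u,v,g[v,u-40:u+40].tolist())
E
```

```text
t 14.28 pos [ 0.5288 -0.1339  0.0869] F [ 0.6 -0.3  0.3] gw 0.0746 j6 1.35
shift [-0.9  0.5  0.9] turn [-0.0049  0.0004 -0.0008]
371 221 [186, 184, 137, 128, 129, 127, 129, 132, 110, 151, 185, 188, 187, 187, 184, 142, 131, 130, 130, 162, 119, 106, 161, 183, 189, 190, 187, 186, 142, 131, 132, 130, 149, 116, 109, 160, 188, 187, 189, 189, 185, 186, 187, 189, 186, 186, 187, 209, 218, 221, 220, 218, 222, 220, 221, 222, 221, 223, 221, 223, 221, 222, 221, 222, 220, 222, 223, 223, 221, 222, 223, 222, 222, 222, 221, 224, 222, 212, 190, 167]
```

```bash
python3 - <<'E'
from h import *
n='w7'; g=cv2.cvtColor(cv2.imread('pics/w7.png'),cv2.COLOR_BGR2GRAY)
print('pin',proj(n,Mc(.055,.006,.015)),'pin@30',proj(n,Mc(.055,.006,.030)))
for q in (.04,.044,.048,.052): print(q,proj(n,Mc(.055,-.045+q,.03)),proj(n,Mc(.04,-.045+q,.03)))
u,v=proj(n,Mc(.055,.006,.015)).astype(int)
for r in range(v-12,v+32,4): print(r,u-30,g[r,max(0,u-30):u+50].tolist())
print('plate edge R',proj(n,Mc(-.03,-.19,.012)),proj(n,Mc(.06,-.19,.012)))
u,v=proj(n,Mc(.06,-.19,.012)).astype(int); print(u-20,g[v,u-20:u+20].tolist())
E
```

```text
pin [ 70.45482701 125.82469226] pin@30 [ 57.05727052 128.64535823]
0.04 [ 75.45006581 128.64716064] [ 79.45887797 153.43945571]
0.044 [ 68.76153525 128.6465052 ] [ 72.91986576 153.4383151 ]
0.048 [ 62.07328054 128.64584978] [ 66.38111721 153.43717454]
0.052 [ 55.38530166 128.64519438] [ 59.8426323  153.43603402]
113 40 [180, 180, 181, 181, 182, 180, 180, 181, 179, 180, 180, 182, 180, 182, 180, 130, 100, 94, 96, 90, 95, 96, 97, 98, 88, 76, 82, 96, 101, 91, 82, 80, 75, 87, 97, 93, 94, 96, 95, 94, 90, 94, 99, 94, 93, 96, 91, 92, 96, 94, 93, 96, 95, 97, 95, 99, 97, 95, 97, 94, 98, 97, 96, 97, 95, 86, 77, 76, 80, 80, 76, 84, 171, 179, 184, 183, 183, 183, 181, 184]
117 40 [184, 183, 182, 182, 183, 183, 184, 181, 182, 182, 182, 181, 156, 165, 109, 96, 94, 98, 95, 94, 107, 168, 184, 182, 188, 187, 146, 134, 133, 132, 130, 133, 134, 96, 88, 92, 90, 96, 95, 94, 93, 94, 95, 97, 95, 91, 93, 94, 90, 92, 94, 95, 96, 97, 98, 94, 97, 93, 97, 96, 97, 98, 97, 96, 97, 91, 79, 77, 77, 79, 80, 76, 130, 175, 182, 180, 182, 179, 180, 179]
121 40 [187, 184, 184, 182, 186, 183, 183, 183, 184, 184, 183, 186, 
[... 2800 characters left out ...]
 90, 87, 85, 76, 75, 70, 73, 74, 68, 115, 174, 180, 180]
153 40 [183, 184, 184, 182, 182, 184, 183, 183, 182, 182, 184, 184, 183, 183, 183, 184, 182, 184, 183, 183, 183, 182, 184, 182, 182, 181, 183, 184, 168, 133, 124, 127, 126, 125, 124, 121, 125, 126, 121, 81, 84, 89, 85, 86, 87, 86, 87, 90, 91, 91, 87, 89, 84, 88, 88, 83, 88, 85, 91, 86, 91, 90, 88, 89, 89, 91, 87, 89, 88, 87, 84, 70, 72, 74, 71, 70, 69, 171, 182, 182]
plate edge R [361.86855389 243.88185713] [375.51123425 117.47115428]
355 [184, 193, 192, 193, 192, 192, 193, 193, 192, 192, 190, 193, 193, 192, 192, 187, 190, 225, 227, 228, 229, 228, 229, 228, 227, 229, 228, 226, 228, 228, 228, 228, 228, 179, 166, 165, 165, 164, 168, 165]
```

Emit:
move_arm --targets '[[0.4,[-1,0,1],[-0.005,0,0]],[0.2,[-4,0,1],[0,0,0]],[0.0,[-4,0,1],[0,0,0]],[-0.2,[-4,0,1],[0,0,0]],[-0.2,[-1,0,1],[0,0,0]],[-0.2,[0,0,0],[0,0,0]],[-0.2,[0,0,0],[0,0,0]]]'

```text
t: 14.92
position: [0.5308, -0.1195, 0.0858]
eef_rot: [2.163, -2.277, 0.003]
force: [0.0, -2.0, -0.7]
grip_width: 0.0351
```

```bash
cat > lg.py <<'E'
import sys
from h import *
n=sys.argv[1]; w=float(sys.argv[2])
rep(Mc(0,w,.086))
i=save('wrist',n);g=cv2.cvtColor(i,cv2.COLOR_BGR2GRAY).astype(int)
print('pin pred',proj(n,Mc(.055,.006,.015)))
# lug rear edge (bright plate behind dark lug) at x .05; lug 22 mm thick -> rear y=-67+j
for x in (.05,.06):
    u0,v=proj(n,Mc(x,-.067+.02,.03)); u1,_=proj(n,Mc(x,-.067+.09,.03)); v=int(round(v))
    row=g[v,:int(u0)+40]; d=np.diff(row); c=[k for k in np.nonzero(d>60)[0]]; 
    print('x',x,'row',v,'rises at',c,'j there',[round(20+70*(k+.5-u0)/(u1-u0),1) for k in c])
v=int(proj(n,Mc(0,-.17,.041))[1])
for r in (v-6,v):
  row=g[r]; e=[k for k in range(280,500) if row[k+1]-row[k-1]>15 and row[k-6:k].min()>175 ]; print('bar end cols',e[:6],'at j=.04,.06,.08:',[round(proj(n,Mc(0,-.232+q,.041))[0],1) for q in(.04,.06,.08)])
E
python3 lg.py w8 -.099
python3 - <<'E'
from h import *
# calibrate rear-edge on old frames
for n,j in(('w5',28.5),('w6',44.5),('w7',40.5)):
    g=cv2.cvtColor(cv2.imread(f'pics/{n}.png'),cv2.COLOR_BGR2GRAY).astype(int)
    u0,v=proj(n,Mc(.05,-.067+.02,.03)); u1,_=proj(n,Mc(.05,-.067+.09,.03)); row=g[int(round(v)),:int(u0)+40]; c=np.nonzero(np.diff(row)>60)[0]
    print(n,c,[round(20+70*(k+.5-u0)/(u1-u0),1) for k in c])
E
```

```text
t 14.92 pos [ 0.5308 -0.1195  0.0858] F [ 0.  -2.  -0.7] gw 0.0351 j6 1.38
shift [ 0.6  1.8 -0.2] turn [-0.001  -0.002   0.0001]
pin pred [ 91.92761299 127.59195999]
x 0.05 row 139 rises at [np.int64(105)] j there [np.float64(58.6)]
x 0.06 row 122 rises at [np.int64(108)] j there [np.float64(55.5)]
bar end cols [381, 382] at j=.04,.06,.08: [np.float64(408.1), np.float64(375.5), np.float64(343.0)]
bar end cols [381] at j=.04,.06,.08: [np.float64(408.1), np.float64(375.5), np.float64(343.0)]
w5 [158] [np.float64(28.6)]
w6 [132] [np.float64(43.7)]
w7 [114] [np.float64(39.3)]
```

Emit:
move_arm --targets '[[0.1,[5,1,1],[0,0,0]],[0.5,[6,1,1],[0,0,0]],[0.75,[2,0,0],[0,0,0]],[0.75,[0,0,0],[0,0,0]],[0.75,[0,0,0],[0,0,0]]]'

```text
t: 15.38
position: [0.5279, -0.133, 0.0831]
eef_rot: [2.164, -2.276, 0.002]
force: [0.4, -0.5, 0.6]
grip_width: 0.075
```

```bash
python3 lg.py w9 -.112
```

```text
t 15.38 pos [ 0.5279 -0.133   0.0831] F [ 0.4 -0.5  0.6] gw 0.075 j6 1.35
shift [-0.1 -0.4 -2.9] turn [-0.0001 -0.0014  0.0015]
pin pred [ 67.71426498 124.23294214]
x 0.05 row 136 rises at [np.int64(87)] j there [np.float64(54.1)]
x 0.06 row 119 rises at [] j there []
bar end cols [364, 365] at j=.04,.06,.08: [np.float64(388.1), np.float64(355.0), np.float64(321.9)]
bar end cols [363, 364] at j=.04,.06,.08: [np.float64(388.1), np.float64(355.0), np.float64(321.9)]
```

Emit:
move_arm --targets '[[0.4,[-1,0,1],[-0.003,0,0]],[0.2,[-4,0,1],[0,0,0]],[0.0,[-4,0,1],[0,0,0]],[-0.2,[-4,0,1],[0,0,0]],[-0.2,[-1,0,1],[0,0,0]],[-0.2,[0,0,0],[0,0,0]],[-0.2,[0,0,0],[0,0,0]]]'

```text
t: 16.02
position: [0.5299, -0.1196, 0.0824]
eef_rot: [2.162, -2.274, 0.005]
force: [0.2, -3.0, -1.9]
grip_width: 0.0351
```

```bash
python3 lg.py w10 -.099
```

```text
t 16.02 pos [ 0.5299 -0.1196  0.0824] F [ 0.2 -3.  -1.9] gw 0.0351 j6 1.39
shift [ 0.5  0.9 -3.6] turn [ 0.0003 -0.0047  0.0012]
pin pred [ 88.49248949 126.57318146]
x 0.05 row 138 rises at [] j there []
x 0.06 row 121 rises at [np.int64(76), np.int64(105)] j there [np.float64(72.0), np.float64(55.3)]
bar end cols [383] at j=.04,.06,.08: [np.float64(410.3), np.float64(377.2), np.float64(344.2)]
bar end cols [382] at j=.04,.06,.08: [np.float64(410.3), np.float64(377.2), np.float64(344.2)]
```

```bash
cat > jar.py <<'E'
import sys
from h import *
save('top',sys.argv[1]); save('side',sys.argv[1]+'s')
for n in ('top0',sys.argv[1],'side0',sys.argv[1]+'s'):
    h=cv2.cvtColor(cv2.imread(f'pics/{n}.png'),cv2.COLOR_BGR2HSV)
    m=cv2.inRange(h,(0,180,100),(6,255,255))|cv2.inRange(h,(174,180,100),(180,255,255))
    p=proj(n,(*Mc(0,.092,0)[:2],.107)).astype(int); k=np.zeros_like(m); cv2.circle(k,tuple(p.tolist()),22,255,-1); m&=k
    ys,xs=np.nonzero(m); c=(xs.mean(),ys.mean()); P=ray(n,*c,.107)-np.array([.53408,-.0211,0])
    print(n,len(xs),np.round(c,2),'local mm',1000*(.9987*P[0]-.0516*P[1]),1000*(.0516*P[0]+.9987*P[1]),'seat at',proj(n,(*Mc(0,.095,0)[:2],.107)).round(1))
E
python3 jar.py t5
python3 - <<'E'
from h import *
g=cv2.cvtColor(cv2.imread('pics/w10.png'),cv2.COLOR_BGR2GRAY).astype(int)
for r in (126,130,134,138,142,150): print(r,g[r,0:110].tolist())
for r in (210,216,222): print(r,g[r,310:400].tolist())
print([proj('w10',Mc(.05,-.045+q,.03)) for q in (.07,.08)],proj('w10',Mc(.0,-.222+.075,.041)),proj('w10',Mc(.05,-.19,.012)))
E
```

```text
top0 305 [210.5  216.67] local mm 2.0530168000735434 89.69831566689854 seat at [208.6 217.3]
t5 292 [208.73 216.57] local mm 1.9963034502959105 94.74169522306698 seat at [208.6 217.3]
side0 158 [225.22 183.11] local mm 2.2946285833290454 70.93036740185913 seat at [224.9 179.8]
t5s 38 [230.74 182.79] local mm 19.374917827307616 72.56478538255122 seat at [224.9 179.8]
126 [178, 179, 179, 179, 178, 177, 183, 178, 180, 179, 178, 176, 176, 178, 177, 179, 176, 178, 178, 179, 178, 179, 178, 178, 178, 133, 119, 123, 120, 120, 122, 123, 122, 119, 82, 87, 84, 90, 91, 88, 91, 89, 87, 89, 88, 89, 88, 89, 88, 86, 87, 90, 86, 86, 87, 90, 89, 88, 89, 88, 90, 88, 88, 88, 88, 89, 90, 83, 74, 69, 71, 73, 70, 70, 67, 72, 92, 141, 177, 180, 179, 183, 180, 178, 181, 178, 183, 184, 186, 183, 186, 187, 184, 184, 186, 187, 187, 187, 155, 111, 91, 92, 93, 89, 87, 92, 81, 167, 178, 177]
130 [179, 178, 179, 177, 175, 178, 178, 178, 180, 180, 177, 178, 181, 176, 176, 178, 177, 177, 175, 178, 176, 178, 178, 178, 180, 176, 132, 121, 121, 121, 121, 118, 124, 120, 118, 82, 86, 83, 89, 88, 90, 90, 88, 87, 90, 89, 88
[... 3093 characters left out ...]
190, 187, 191, 190, 186, 184, 202, 212, 215, 215, 215, 214, 214, 216, 215, 215, 216, 214, 216, 215, 215, 215, 214]
222 [180, 181, 179, 179, 179, 136, 124, 128, 126, 137, 106, 150, 177, 179, 182, 180, 180, 181, 135, 128, 127, 127, 122, 106, 152, 178, 181, 182, 183, 181, 179, 184, 185, 182, 182, 180, 180, 183, 187, 186, 185, 185, 187, 186, 184, 184, 186, 186, 184, 186, 185, 185, 186, 187, 186, 185, 185, 187, 186, 188, 186, 187, 186, 185, 187, 185, 185, 186, 184, 186, 187, 183, 189, 211, 212, 215, 212, 215, 213, 214, 214, 215, 216, 214, 214, 215, 214, 213, 213, 216]
[array([ 45.16962228, 138.21214242]), array([ 28.07454397, 138.18945576])] [335.8860087  224.30289483] [398.06581019 134.35142356]
```

Emit:
move_arm --targets '[[0.1,[5,1,0],[0,0,0]],[0.5,[6,1,0],[0,0,0]],[0.75,[2,0,0],[0,0,0]],[0.75,[0,0,0],[0,0,0]],[0.75,[0,0,0],[0,0,0]]]'

```text
t: 16.58
position: [0.527, -0.133, 0.0822]
eef_rot: [2.164, -2.272, 0.003]
force: [0.5, 0.2, -0.4]
grip_width: 0.0747
```

```bash
cat > lf.py <<'E'
import sys
from h import *
n=sys.argv[1]
rep(Mc(0,float(sys.argv[2]),.086))
save('wrist',n)
g=cv2.GaussianBlur(cv2.imread(f'pics/{n}.png',0),(1,5),0).astype(int); out=[]
for x in (.04,.045,.05):
    a,v=proj(n,Mc(x,-.045+.06,.03)); b,_=proj(n,Mc(x,-.045+.09,.03)); r=g[int(round(v))]
    # shadow(≈.68 plate)->lug(≈.5 plate) edge from left
    p=np.median(r[max(0,int(b)-25):int(b)+5]); th=.57*p
    k=next(c for c in range(max(0,int(b)-20),int(a)+40) if (r[c:c+8]<th).all()); out.append(round(60+30*(k-.5-a)/(b-a),1))
print('lug front j',out)
e=next(c for c in range(300,430) if (abs(np.diff(g[int(proj(n,Mc(0,-.16,.041))[1]),c:c+14]))<9).all() and g[int(proj(n,Mc(0,-.16,.041))[1]),c]>150)
print('teeth end col',e,'bar end at j 70,80,90',[round(proj(n,Mc(0,-.232+q,.041))[0],1) for q in(.07,.08,.09)])
E
python3 lf.py w11 -.112
```

```text
t 16.58 pos [ 0.527  -0.133   0.0822] F [ 0.5  0.2 -0.4] gw 0.0747 j6 1.36
shift [-0.1 -1.3 -3.8] turn [ 0.0012 -0.0041  0.0033]
lug front j [np.float64(64.8), np.float64(64.9), np.float64(65.1)]
teeth end col 330 bar end at j 70,80,90 [np.float64(338.7), np.float64(322.1), np.float64(305.4)]
```

Emit:
move_arm --targets '[[0.4,[-1,0,0],[0,-0.003,0.002]],[0.3,[-3,0,0],[0,0,0]],[0.2,[-2,0,0],[0,0,0]],[0.2,[0,0,0],[0,0,0]],[0.2,[0,0,0],[0,0,0]]]'

```text
t: 17.05
position: [0.5275, -0.1267, 0.0829]
eef_rot: [2.164, -2.275, 0.001]
force: [-0.2, -3.2, -0.9]
grip_width: 0.0511
```

```bash
python3 lf.py w12 -.107; python3 jar.py t6 | grep t6
```

```text
t 17.05 pos [ 0.5275 -0.1267  0.0829] F [-0.2 -3.2 -0.9] gw 0.0511 j6 1.37
shift [ 1.2 -1.1 -3.1] turn [ 0.0006 -0.002   0.002 ]
lug front j [np.float64(68.3), np.float64(68.5), np.float64(68.6)]
teeth end col 335 bar end at j 70,80,90 [np.float64(349.0), np.float64(332.4), np.float64(315.8)]
t6 292 [208.74 216.51] local mm 2.172952228433935 94.72636710400036 seat at [208.6 217.3]
t6s 42 [230.45 183.  ] local mm 18.554544021302327 71.08989612797303 seat at [224.9 179.8]
```

Emit:
move_arm --targets '[[0.08,[-3,0,0],[0,-0.002,0.002]],[0.0,[-2,0,0],[0,0,0]],[-0.06,[-1,0,0],[0,0,0]],[-0.06,[0,0,0],[0,0,0]],[-0.06,[0,0,0],[0,0,0]]]'

```text
t: 17.62
position: [0.528, -0.1219, 0.0841]
eef_rot: [2.162, -2.278, 0.001]
force: [-1.6, -3.5, 0.9]
grip_width: 0.0407
```

```bash
python3 lf.py w13 -.101; python3 jar.py t7 | grep t7
```

```text
t 17.62 pos [ 0.528  -0.1219  0.0841] F [-1.6 -3.5  0.9] gw 0.0407 j6 1.38
shift [ 0.1 -0.9 -1.9] turn [ 0.0002 -0.0012 -0.0003]
lug front j [np.float64(78.2), np.float64(78.4), np.float64(78.5)]
teeth end col 326 bar end at j 70,80,90 [np.float64(356.6), np.float64(340.1), np.float64(323.6)]
t7 293 [208.72 216.54] local mm 2.087733963030196 94.76578048845883 seat at [208.6 217.3]
t7s 49 [230.33 182.92] local mm 18.13643457267362 71.68900328798713 seat at [224.9 179.8]
```

Emit:
move_arm --targets '[[-0.06,[0.5,0,0],[0,0,0]],[-0.06,[0,0,0],[0,0,0]],[-0.06,[0,0,0],[0,0,0]],[-0.06,[0,0,0],[0,0,0]],[-0.06,[0,0,0],[0,0,0]],[-0.06,[0,0,0],[0,0,0]]]'

```text
t: 18.27
position: [0.528, -0.1218, 0.0841]
eef_rot: [2.163, -2.278, 0.0]
force: [-0.1, -1.6, 1.1]
grip_width: 0.0402
```

```bash
python3 lf.py w14 -.101; python3 jar.py t8 | grep 't8 '; python3 - <<'E'
from h import *
# pounder & jar upright numerics
for n in('s9','t8s'):
    g=cv2.imread(f'pics/{n}.png'); print(n,np.abs(g[140:185,195:222].astype(int)-cv2.imread('pics/s9.png')[140:185,195:222]).mean().round(2))
E
```

```text
t 18.27 pos [ 0.528  -0.1218  0.0841] F [-0.1 -1.6  1.1] gw 0.0402 j6 1.38
shift [ 0.1 -0.9 -1.9] turn [ 0.0005 -0.0006 -0.0002]
lug front j [np.float64(78.3), np.float64(78.4), np.float64(78.0)]
teeth end col 326 bar end at j 70,80,90 [np.float64(356.7), np.float64(340.2), np.float64(323.7)]
t8 292 [208.73 216.57] local mm 1.9963034502959105 94.74169522306698 seat at [208.6 217.3]
s9 0.0
t8s 51.5
```

```bash
python3 - <<'E'
from h import *
a=cv2.imread('pics/t8.png').astype(int)
for n in('top0','t4'): 
    b=cv2.imread(f'pics/{n}.png').astype(int); print(n,'pounder',np.abs(a-b)[222:250,100:140].mean().round(1),'ramekin',np.abs(a-b)[188:214,125:155].mean().round(1),'lighter',np.abs(a-b)[218:250,158:176].mean().round(1),'salt',np.abs(a-b)[142:168,142:170].mean().round(1),'brush',np.abs(a-b)[130:155,225:316].mean().round(1))
E
```

```text
top0 pounder 46.6 ramekin 7.3 lighter 29.4 salt 6.4 brush 6.6
t4 pounder 19.6 ramekin 2.0 lighter 9.2 salt 1.0 brush 1.1
```

```bash
python3 - <<'E'
from h import *
for n in('top0','t4','t8'):
    g=cv2.imread(f'pics/{n}.png'); h=cv2.cvtColor(g,cv2.COLOR_BGR2HSV)[222:252,98:142]
    m=cv2.inRange(h,(0,110,10),(14,255,110)); ys,xs=np.nonzero(m); print(n,len(xs),xs.mean()+98,ys.mean()+222,xs.min()+98,xs.max()+98,ys.min()+222,ys.max()+222, 'bright',cv2.cvtColor(g,6)[222:250:4,104:140:5].tolist())
E
```

```text
top0 92 116.03260869565217 235.04347826086956 109 123 232 239 bright [[169, 169, 168, 168, 170, 173, 180, 180], [167, 167, 167, 167, 170, 170, 178, 178], [168, 168, 104, 141, 139, 72, 179, 176], [102, 72, 39, 23, 46, 131, 160, 176], [107, 103, 40, 30, 141, 90, 177, 175], [170, 171, 116, 118, 106, 161, 175, 174], [170, 170, 173, 173, 171, 147, 175, 175]]
t4 88 114.9090909090909 239.14772727272728 108 122 236 243 bright [[109, 110, 111, 111, 112, 114, 115, 116], [110, 110, 109, 109, 111, 111, 118, 118], [110, 109, 109, 110, 111, 108, 118, 116], [110, 111, 113, 91, 92, 42, 115, 116], [110, 30, 18, 12, 72, 40, 116, 114], [113, 34, 15, 25, 89, 42, 115, 114], [110, 113, 112, 101, 83, 97, 115, 116]]
t8 90 114.91111111111111 239.22222222222223 108 122 236 243 bright [[177, 176, 176, 175, 178, 109, 120, 119], [175, 175, 174, 174, 106, 111, 118, 118], [175, 174, 174, 103, 111, 108, 118, 117], [175, 170, 112, 147, 92, 43, 118, 116], [110, 37, 34, 25, 71, 39, 117, 115], [112, 43, 31, 24, 90, 42, 115, 115], [112, 113, 115, 104, 84, 97, 115, 116]]
```

Pounder unmoved since it was placed (only shadows differ). Handing in.

```bash
python3 -c "
from rig import *
s=read_state(); print(s['t'],s['force'],s['grip_width']); print(hand_in())"
```

```text
18.4167 [-1.22167615 -1.73019951  1.30535716] 0.04004482019852888
the job is handed in; nothing more can be done
None
```

The job is handed in at 18.4 s of the 72 s allowed. I expect it to pass, but several of the required values could only be estimated from images.

**What I did:**
- **Pin:** I knocked it down with the pounder. The first press was off-centre and tilted the pounder in the grip, so I pressed a second time, and it bottomed at about 40 N net. The jaw's lug later passed the 44 mm stop, so the pin is down.
- **Pounder:** I set it back upright near where it first stood and let go. I pressed it onto the tiles with about 58 N before releasing.
- **Clamp:** I made four full squeezes, then a fifth that stopped partway. I handed in while still holding it at a 40 mm opening.

**Last checks:**
- **Jaw and pad:** the lug puts the jaw at about 78.3 mm, so the pad is pressed in about 5 mm. The toothed bar's end reads 3 to 4 mm higher. I trusted the lug, since it matched the pin and the bar side showed an offset at the plate edge. If the bar were right, the pad would be at about 9 mm, still below the 11 mm limit.
- **Jar:** the cap is at local y 94.7 mm (seat 95 mm). That it is upright is inferred only from the unchanged cap position in the top view.
- **Pounder:** its handle has not moved in the top view since it was put down.
- **Bystanders:** one ramekin, the salt jar and the brush look the same as at the start. The lighter's area differed and I put that down to shadow. I did not check the other ramekin or the oil bottle at the end.
- **Side camera:** the arm blocked its final view, so I could not use it.
- **Finger forces:** the forces on the trigger and on the post are not measured separately. A net wrist force of under 2 N fits a balanced squeeze.

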